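# Build the antenna mast and set up the reference antenna

## Task

Build the test mast on the positioner: seat every blue-and-orange mast section there is, flange face down, the first on the positioner's centring spigot and each next one on the spigot of the one below, and put the antenna head with the green board on top, every part fully home. Stand the toppled reference antenna upright in the middle of the yellow-rimmed pad. Leave the mug, the wrench and the meter where they are.

Things in the scene. Friction and masses are not known exactly. Their poses are not given: they have to be found in the camera images.
- positioner: black round antenna positioner fixed to the bench, 148 mm diameter, with an aluminium top plate 120 mm across at 50 mm height and a brass centring spigot (30 mm wide, 10 mm high, tapered at its tip) in the middle of it. Origin: centre of its underside, z up
- positioner_seat (a point): centre of the positioner's flat top plate, at the foot of its spigot, 50 mm above the bench: the underside of the lowest section rests here
- foam_sheet: white foam sheet fixed to the bench, 330 x 300 mm, 12 mm thick, on which the mast parts stand at the start. Origin: centre of its underside
- pad: round yellow pad with a black middle, 130 mm diameter, 3 mm thick, fixed to the bench. Origin: centre of its underside
- pad_center (a point): centre of the pad's upper face
- reference: reference antenna, 320 g, lying on its side at first: steel square foot 64 x 64 x 14 mm, stem (18 mm diameter, 14 to 60 mm from the underside), white tube (32 mm diameter, 60 to 150 mm) with a red band. Origin: centre of the foot's underside, z along the tube away from the foot. Bottom heavy (centre of mass at 25 mm): rocks upright by itself once within 35 degrees of upright
- reference_grip (a point): point on the axis of the reference antenna's white tube, 105 mm from the underside of its foot
- antenna_head: antenna head: blue flange (76 mm diameter, 12 mm thick, recess below as on the sections), on it a grey block (44 mm along x, 24 mm along y, 12 to 42 mm high) holding an upright green board (66 mm along x, 3 mm along y, 30 to 70 mm high). Grip the block across y. Origin: centre of the underside, z up. Starts upright on the foam sheet
- mug: blue mug, 90 mm high; not to be disturbed
- wrench: wrench lying on the bench; not to be disturbed
- meter: black handheld meter 160 mm long with a small screen, lying on the bench; not to be disturbed
- section1: mast section: orange neck (44 mm diameter, 12 to 40 mm above the underside) on a blue flange (76 mm diameter, 12 mm thick) with a recess below (33 mm wide, 12 mm deep). Top: spigot 30 mm wide, 10 mm high, tapered, on a flat shoulder at 40 mm. Grip the neck. Origin: centre of the underside, z to the spigot. 3 to 5 are present, upright on the sheet or the bench
- section1_top (a point): centre of section1's flat shoulder, at the foot of its spigot, 40 mm above its underside: the next part's underside rests here
- section2: mast section: orange neck (44 mm diameter, 12 to 40 mm above the underside) on a blue flange (76 mm diameter, 12 mm thick) with a recess below (33 mm wide, 12 mm deep). Top: spigot 30 mm wide, 10 mm high, tapered, on a flat shoulder at 40 mm. Grip the neck. Origin: centre of the underside, z to the spigot. 3 to 5 are present, upright on the sheet or the bench
- section2_top (a point): centre of section2's flat shoulder, at the foot of its spigot, 40 mm above its underside: the next part's underside rests here
- section3: mast section: orange neck (44 mm diameter, 12 to 40 mm above the underside) on a blue flange (76 mm diameter, 12 mm thick) with a recess below (33 mm wide, 12 mm deep). Top: spigot 30 mm wide, 10 mm high, tapered, on a flat shoulder at 40 mm. Grip the neck. Origin: centre of the underside, z to the spigot. 3 to 5 are present, upright on the sheet or the bench
- section3_top (a point): centre of section3's flat shoulder, at the foot of its spigot, 40 mm above its underside: the next part's underside rests here
- section4: mast section: orange neck (44 mm diameter, 12 to 40 mm above the underside) on a blue flange (76 mm diameter, 12 mm thick) with a recess below (33 mm wide, 12 mm deep). Top: spigot 30 mm wide, 10 mm high, tapered, on a flat shoulder at 40 mm. Grip the neck. Origin: centre of the underside, z to the spigot. 3 to 5 are present, upright on the sheet or the bench
- section4_top (a point): centre of section4's flat shoulder, at the foot of its spigot, 40 mm above its underside: the next part's underside rests here
- section5: mast section: orange neck (44 mm diameter, 12 to 40 mm above the underside) on a blue flange (76 mm diameter, 12 mm thick) with a recess below (33 mm wide, 12 mm deep). Top: spigot 30 mm wide, 10 mm high, tapered, on a flat shoulder at 40 mm. Grip the neck. Origin: centre of the underside, z to the spigot. 3 to 5 are present, upright on the sheet or the bench
- section5_top (a point): centre of section5's flat shoulder, at the foot of its spigot, 40 mm above its underside: the next part's underside rests here
Things that resemble listed ones, but are neither listed nor needed, are in the scene too. Leave any pink or turquoise look-alike of the section3 alone.

How it is judged:
By the outcome, as a careful person would: the job done as asked, in the order asked, and still so for the second after the job is handed in, with the robot touching nothing.
Of section1, section2, section3, section4, section5 only 3 to 5 are there at a start; the rules pass over those that are not, and their reading is None.
At some moment in a run one of antenna_head, reference may be knocked a few centimetres aside while the robot is not near it.
Once in a run the grip may slacken for a moment while it holds something.
It also fails if it takes over 210 s, if anything falls off the work surface, if the arm or the gripper's body presses on something with over 40 N, if the wrist force passes 120 N, or if a joint passes its speed limit or range.

## Robot

A 7-joint arm with a two-finger parallel gripper is mounted at the origin on the work surface. World frame = base frame: x ahead of the robot, y to its left, z up, the work surface at z = 0. Lengths are in m, angles in degrees, forces in N, time in s.
With the tool pointing down it reaches from about 0.425 to 0.875 m from the base axis. Payload 4.7 kg.
Tool frame: the origin (TCP) lies at the very end of the fingers, on their centre line; the grasp point (between the pads) lies 19 mm behind it (env.grip_point_offset is the distance from the TCP to the grasp point, in m); z points along the fingers, y is the line along which they close (so a half turn about z gives the same grasp; the last joint's range is limited). The gripper opens to 87 mm and grips with 3 to 60 N. Pads are 19 mm wide; open, the fingers measure 117 mm over their backs; the gripper's body (75 mm by 190 mm) begins 51 mm behind the grasp point.
Start: joints at [73.23, 18.392, -4.016, 83.108, 1.295, 78.541, -3.26], TCP at [0.196, -0.62, 0.223] pointing down, gripper open.
Joint ranges: [-163.93, 163.93], [-17.29, 119.83], [-79.2, 71.16], [3.27, 140.29], [-89.18, 269.18], [5.43, 117.66], [-154.24, 154.24]. Speed limits (degrees/s): [147.25, 147.25, 180, 180, 180, 180, 180].

## Interface

Orientations are given as [roll, pitch, yaw] about the fixed x, y, z axes, in that order (R = Rz(yaw) Ry(pitch) Rx(roll)).
In Python, from cell import env gives the robot as it stands.
- The arm moves only by the tool jog_arm, never from a script. Its argument "motion" is a list of rows, each an object of numbers: "x", "y", "z": the shift along the tool's x, y, z in cm; "ax", "ay", "az": the turn, a rotation vector about the tool's x, y, z in degrees. In form: [{"x": .., "y": .., "z": .., "ax": .., "ay": .., "az": ..}, ...]. A call has exactly 5 rows; each row shifts and turns the commanded pose from where the row before left it, along the tool's axes as they then stand; what a row does not reach is not made up. A row lasts 1/10 s, in which the tool goes at most 50 mm and 8.59 degrees, less where a joint would pass 70% of its speed; a pose out of reach is approached as far as the arm can. A call is refused whole if a number of a shift passes 5 or a number of a turn 8.59, either way. A call with a gripper value outside its range is refused whole. "claw" is the gripper command: -1 is shut, 1 is fully open, values between are in proportion, set as the call begins (left out, the last holds). The fingers move at their own pace and stop on an object; "squeeze" is the grip in N (left out, the last holds). Time passes only in rows, so rows that do not move let the fingers close, or fill a call up. It gives the time, the measured TCP pose, the force, the opening and the grip force at its end, in the units of the state.
- env.get_obs(): the state, without advancing time (a new reading comes with each control period).
- env.read_camera(name): name is "scene" or "top" or "wrist"; returns the picture (384x512x3 uint8, red, green, blue); there is no depth.
- env.camera_params(name): a dict with "fx", "fy", "cx", "cy" (pixels), "extrinsics" (4x4, takes a point from world to camera coordinates). Camera axes: x right, y up, looking along -z (the intrinsics and any distortion apply to the point x, -y, -z); pixel columns grow to the right and rows downward; lengths in m; the calibration is good to about 2 mm. The wrist camera is an equidistant fisheye: a pixel r from the principal point sees the ray r / f radians off the axis. A picture is of the moment at which its call begins: read the wrist's pose just before it. camera_params takes no time and is no camera call; for the wrist camera it gives the pose at the moment of the call.
- env.sign_off(): hands the job in; it is judged then, once.
The state is a dict: "time_s": time; "qpos": joint angles; "joint_velocities": joint speeds; "effort": joint torques, N m; "tool_pos": TCP position; "tool_rot": TCP orientation; "force": force on the tool from outside, world axes, zero at the start; "wrist_torque": the same for the moment, N m; "grip_width": finger opening in m; "grasp_force": force on a finger pad.
Only numpy, scipy, OpenCV 4.12 (cv2) and the standard library are available. Lean on these libraries where they do the work, as an engineer would, in place of code of your own. Each camera call takes 0.05 s, during which the arm holds its last target. There are 200 camera calls.

## Working session

There is one attempt and no reset: what is moved stays moved. The work goes in short steps, Python scripts to look and compute and a tool call to move; the robot and the scene stay as the last step left them, time stands still between calls to the robot, and variables do not carry over. Pictures are saved under pics/ and viewed, at most 14 in all, crops included, and the job is handed in when it is done.

Besides the shell and the picture viewer there is one more tool, called after "Emit:" by a JSON object that holds its "api" and its "payload". jog_arm: Moves the arm, as the interface text tells. Its arguments: {"type":"object","properties":{"motion":{"type":"array"},"claw":{"type":"number"},"squeeze":{"type":"number"}},"required":["motion"]}

```bash
ls; mkdir -p pics; python3 - <<'E'
from cell import env
import cv2
o=env.get_obs(); print(o['tool_pos'],o['tool_rot'],o['grip_width'],o['time_s'])
for n in ['top','scene']:
    p=env.camera_params(n); print(n,p)
    cv2.imwrite(f'pics/{n}0.png',cv2.cvtColor(env.read_camera(n),cv2.COLOR_RGB2BGR))
a=cv2.imread('pics/top0.png');cv2.imwrite('pics/top0b.png',cv2.resize(a,(800,600),interpolation=cv2.INTER_CUBIC))
a=cv2.imread('pics/scene0.png');cv2.imwrite('pics/scene0b.png',cv2.resize(a,(800,600),interpolation=cv2.INTER_CUBIC))
E
```

```text
pics
[ 0.19611642 -0.61913511  0.22146396] [-1.79892742e+02  3.90292703e-03  1.75825626e+01] 0.08687034920957465 0.0
top {'fx': 383.04863388709646, 'fy': 383.04863388709646, 'cx': 256.3372515596537, 'cy': 193.66239679321995, 'extrinsics': array([[ 0.02626792, -0.99928706,  0.02711762,  0.05949597],
       [ 0.99524999,  0.02868634,  0.09302984, -0.50624548],
       [-0.09374142,  0.02454511,  0.99529397, -1.20331715],
       [ 0.        ,  0.        ,  0.        ,  1.        ]])}
scene {'fx': 365.9019936662948, 'fy': 365.9019936662948, 'cx': 249.62109539278794, 'cy': 187.51557990014248, 'extrinsics': array([[ 0.62854074,  0.77765963, -0.01349251, -0.38140684],
       [-0.63459294,  0.52278329,  0.5692007 ,  0.25187699],
       [ 0.44969806, -0.34920357,  0.8220879 , -1.43997428],
       [ 0.        ,  0.        ,  0.        ,  1.        ]])}
```

View pics/top0b.png

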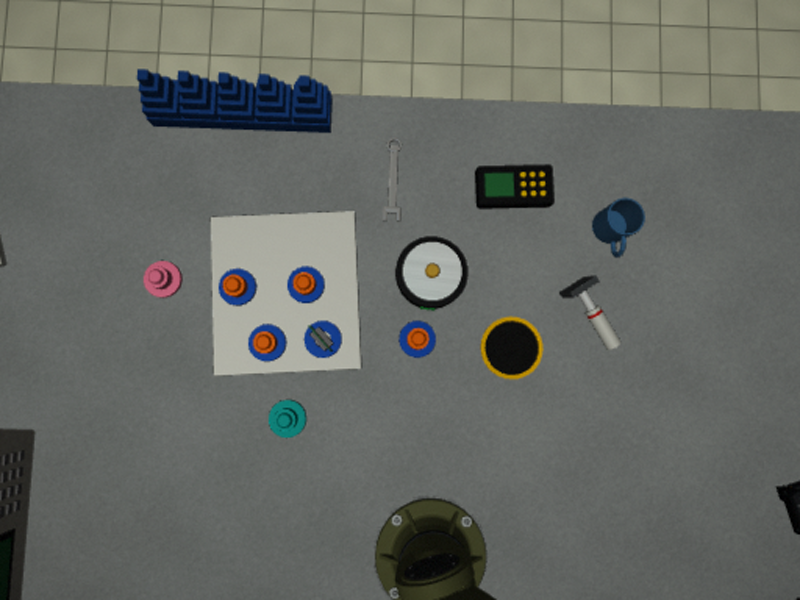

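View pics/scene0b.png

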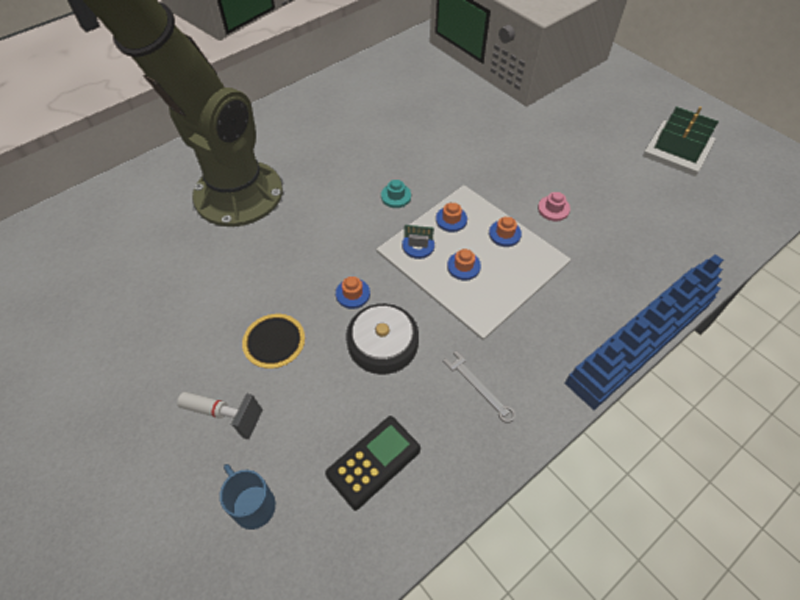

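```bash
cat > h.py <<'E'
from cell import env
import cv2, numpy as np
from scipy.optimize import fsolve
def grab(n,f=None):
    p=env.camera_params(n); im=env.read_camera(n)
    b=cv2.cvtColor(im,cv2.COLOR_RGB2BGR)
    if f: cv2.imwrite('pics/'+f,b)
    return p,b
def proj(p,P,fish=False):
    P=np.atleast_2d(P); E=p['extrinsics']; c=P@E[:3,:3].T+E[:3,3]
    X,Y,Z=c[:,0],-c[:,1],-c[:,2]
    if fish:
        r=np.hypot(X,Y)+1e-12; k=np.arctan2(r,Z)/r
    else: k=1/Z
    return np.c_[p['fx']*X*k+p['cx'],p['fy']*Y*k+p['cy']]
def unproj(p,u,v,z,fish=False):
    x=(u-p['cx'])/p['fx'];y=(v-p['cy'])/p['fy']
    if fish:
        r=np.hypot(x,y)+1e-12; d=np.array([x/r*np.sin(r),-y/r*np.sin(r),-np.cos(r)])
    else: d=np.array([x,-y,-1.])
    E=p['extrinsics'];R=E[:3,:3];o=-R.T@E[:3,3];d=R.T@d
    return o+d*(z-o[2])/d[2]
t=np.linspace(0,2*np.pi,60)
def circ(r,z): return np.c_[r*np.cos(t),r*np.sin(t),0*t+z]
SEC=np.vstack([circ(.038,0),circ(.038,.012),circ(.022,.04),circ(.013,.05)])
def fit(p,model,cen,z0,fish=False,g=None):
    """xy such that centroid of the model's projected hull matches cen"""
    def f(xy):
        h=cv2.convexHull(proj(p,model+[xy[0],xy[1],z0],fish).astype(np.float32))
        m=cv2.moments(h); return [m['m10']/m['m00']-cen[0],m['m01']/m['m00']-cen[1]]
    if g is None: g=unproj(p,*cen,z0+.02,fish)[:2]
    return fsolve(f,g,epsfcn=1e-6)
def blobs(m,amin):
    m=cv2.morphologyEx(m.astype(np.uint8),cv2.MORPH_CLOSE,np.ones((3,3)))
    n,l,s,c=cv2.connectedComponentsWithStats(m)
    return [(tuple(c[i].round(2)),int(s[i,4]),l==i) for i in range(1,n) if s[i,4]>amin]
def hsv(b): return [x.astype(int) for x in cv2.split(cv2.cvtColor(b,cv2.COLOR_BGR2HSV))]
def secmask(b):
    H,S,V=hsv(b)
    return (((H>104)&(H<122)&(S>170))|((H>3)&(H<16)&(S>150)))&(V>60)
E
python3 - <<'E'
from h import *
for n in ['top','scene']:
    p=env.camera_params(n);b=cv2.imread(f'pics/{n}0.png');H,S,V=hsv(b)
    for c,a,m in blobs(secmask(b),150):
        for z in (0,.012): print(n,'sec',c,a,z,fit(p,SEC,c,z).round(4))
    if n=='top':
        for c,a,m in blobs((H>18)&(H<32)&(S>150)&(V>100),20): print('yel',c,a,unproj(p,*c,.003).round(4),unproj(p,*c,.06).round(4))
a=cv2.imread('pics/top0.png')
cv2.imwrite('pics/c1.png',cv2.resize(a[150:262,130:305],None,fx=4.5,fy=4.5,interpolation=cv2.INTER_CUBIC))
cv2.imwrite('pics/c2.png',cv2.resize(a[130:250,240:410],None,fx=4.5,fy=4.5,interpolation=cv2.INTER_CUBIC))
pw=env.camera_params('wrist');E=pw['extrinsics'];print(pw['fx'],pw['cx'],pw['cy'],'campos',-E[:3,:3].T@E[:3,3],E[:3,:3].round(3))
E
```

```text
top sec (np.float64(160.24), np.float64(62.71)) 1703 0 [0.9343 0.4042]
top sec (np.float64(160.24), np.float64(62.71)) 1703 0.012 [0.929  0.4013]
top sec (np.float64(195.2), np.float64(181.96)) 408 0 [0.5383 0.2719]
top sec (np.float64(195.2), np.float64(181.96)) 408 0.012 [0.5369 0.2702]
top sec (np.float64(151.35), np.float64(183.41)) 411 0 [0.5295 0.4126]
top sec (np.float64(151.35), np.float64(183.41)) 411 0.012 [0.5281 0.4096]
top sec (np.float64(206.34), np.float64(217.02)) 276 0 [0.426  0.2315]
top sec (np.float64(206.34), np.float64(217.02)) 276 0.012 [0.4257 0.2303]
top sec (np.float64(266.71), np.float64(216.74)) 409 0 [0.4321 0.0377]
top sec (np.float64(266.71), np.float64(216.74)) 409 0.012 [0.4317 0.0383]
top sec (np.float64(170.44), np.float64(219.1)) 419 0 [0.4163 0.3459]
top sec (np.float64(170.44), np.float64(219.1)) 419 0.012 [0.416  0.3436]
yel (np.float64(339.38), np.float64(115.62)) 84 [ 0.7757 -0.1972  0.003 ] [ 0.7579 -0.1834  0.06  ]
yel (np.float64(276.35), np.float64(172.76)) 54 [0.5769 0.0092 0.003 ] [0.5683 0.0135 0.06  ]
yel (np.float64(326.7), np.float64(221.99)) 334 [ 0.4205 -0.1579  0.003 ] [ 0.4191 -0.1459  0.06  ]
297.3186396354542 259.50223198786574 188.26837472910307 campos [ 0.26903924 -0.59542188  0.38378274] [[ 0.301 -0.954 -0.002]
 [ 0.914  0.289 -0.283]
 [ 0.27   0.084  0.959]]h.py:32: RuntimeWarning: The iteration is not making good progress, as measured by the 
 improvement from the last ten iterations.
  return fsolve(f,g,epsfcn=1e-6)
```

View pics/c1.png

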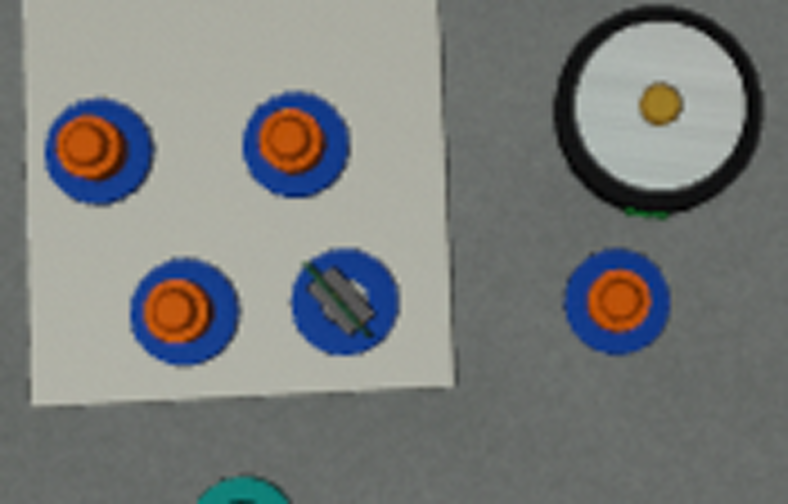

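View pics/c2.png

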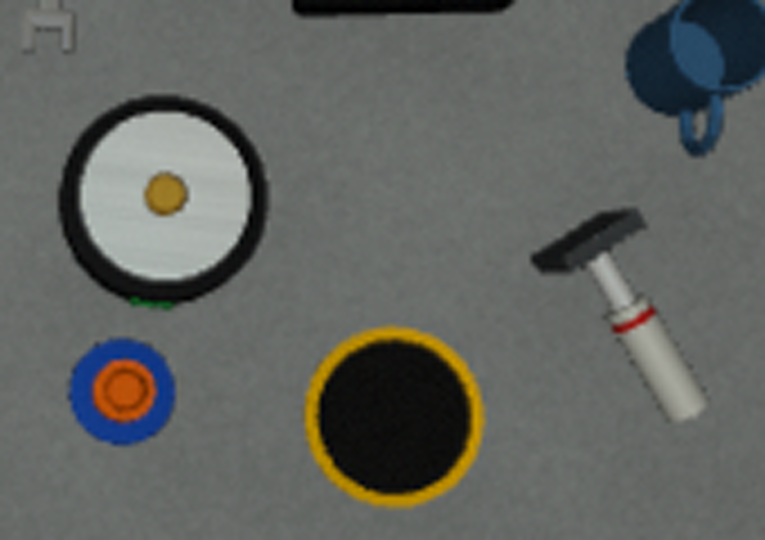

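Emit:
{"api": "jog_arm", "payload": {"motion": [{"x": 4, "y": -2.6}, {"x": 4, "y": -2.6}, {"x": 4, "y": -2.6}, {"x": 4, "y": -2.6}, {"x": 4, "y": -2.6}], "claw": 1}}

```text
$.motion[0]: bad value
```

Emit:
{"api": "jog_arm", "payload": {"motion": [{"x": 4, "y": -2.6}, {"x": 4, "y": -2.6}, {"x": 4, "y": -2.6}, {"x": 4, "y": -2.6}, {"x": 4, "y": -2.6}]}}

```text
$.motion[0]: bad value
```

Emit:
{"api": "jog_arm", "payload": {"motion": [{"az": -8.05}, {"az": -8.05}, {"az": -8.05}, {"az": -8.05}, {"az": -8.05}]}}

```text
$.motion[0]: bad value
```

Emit:
{"api": "jog_arm", "payload": {"motion": [{"az": -8.05}, {"az": -8.05}, {"az": -8.05}, {"az": -8.05}, {}]}}

```text
$.motion[0]: bad value
```

Emit:
{"api": "jog_arm", "payload": {"motion": [{"x": 4, "y": -2.6, "z": 0, "ax": 0, "ay": 0, "az": 0}, {"x": 4, "y": -2.6, "z": 0, "ax": 0, "ay": 0, "az": 0}, {"x": 4, "y": -2.6, "z": 0, "ax": 0, "ay": 0, "az": 0}, {"x": 4, "y": -2.6, "z": 0, "ax": 0, "ay": 0, "az": 0}, {"x": 4, "y": -2.6, "z": 0, "ax": 0, "ay": 0, "az": 0}], "claw": 1}}

```text
time_s: 0.6
tool_pos: [0.3484, -0.4335, 0.2222]
tool_rot: [-180.0, 0.0, 17.6]
force: [0.5, -0.7, -0.3]
grip_width: 0.087
grasp_force: 0.0
```

Emit:
{"api": "jog_arm", "payload": {"motion": [{"x": 4, "y": -2.6, "z": 0, "ax": 0, "ay": 0, "az": 0}, {"x": 4, "y": -2.6, "z": 0, "ax": 0, "ay": 0, "az": 0}, {"x": 4, "y": -2.6, "z": 0, "ax": 0, "ay": 0, "az": 0}, {"x": 4, "y": -2.6, "z": 0, "ax": 0, "ay": 0, "az": 0}, {"x": 4, "y": -2.6, "z": 0, "ax": 0, "ay": 0, "az": 0}]}}

```text
time_s: 1.1
tool_pos: [0.4997, -0.2494, 0.2223]
tool_rot: [180.0, 0.0, 17.6]
force: [0.8, -0.8, 0.2]
grip_width: 0.087
grasp_force: 0.0
```

Emit:
{"api": "jog_arm", "payload": {"motion": [{"x": 0, "y": 0, "z": 0, "ax": 0, "ay": 0, "az": -8.05}, {"x": 0, "y": 0, "z": 0, "ax": 0, "ay": 0, "az": -8.05}, {"x": 0, "y": 0, "z": 0, "ax": 0, "ay": 0, "az": -8.05}, {"x": 0, "y": 0, "z": 0, "ax": 0, "ay": 0, "az": -8.05}, {"x": 0, "y": 0, "z": 0, "ax": 0, "ay": 0, "az": -8.05}]}}

```text
time_s: 1.6
tool_pos: [0.4988, -0.2508, 0.222]
tool_rot: [-179.9, 0.0, 58.2]
force: [0.1, 0.1, -1.4]
grip_width: 0.0871
grasp_force: 0.0
```

Emit:
{"api": "jog_arm", "payload": {"motion": [{"x": 0, "y": 0, "z": 0, "ax": 0, "ay": 0, "az": -8.05}, {"x": 0, "y": 0, "z": 0, "ax": 0, "ay": 0, "az": -8.05}, {"x": 0, "y": 0, "z": 0, "ax": 0, "ay": 0, "az": -8.05}, {"x": 0, "y": 0, "z": 0, "ax": 0, "ay": 0, "az": -8.05}, {"x": 0, "y": 0, "z": 0, "ax": 0, "ay": 0, "az": 0}]}}

```text
time_s: 2.1
tool_pos: [0.4987, -0.2509, 0.2221]
tool_rot: [-180.0, -0.0, 90.0]
force: [-0.8, -0.2, 0.1]
grip_width: 0.087
grasp_force: 0.0
```

Emit:
{"api": "jog_arm", "payload": {"motion": [{"x": 5, "y": 0, "z": 0, "ax": 0, "ay": 0, "az": 0}, {"x": 5, "y": 0, "z": 0, "ax": 0, "ay": 0, "az": 0}, {"x": 5, "y": 0, "z": 0, "ax": 0, "ay": 0, "az": 0}, {"x": 5, "y": 0, "z": 0, "ax": 0, "ay": 0, "az": 0}, {"x": 5, "y": 0, "z": 0, "ax": 0, "ay": 0, "az": 0}]}}

```text
time_s: 2.6
tool_pos: [0.4985, 0.0009, 0.2225]
tool_rot: [180.0, 0.0, 89.8]
force: [1.1, 0.5, 0.2]
grip_width: 0.0871
grasp_force: 0.0
```

```bash
python3 - <<'E'
from h import *
import pickle
p,b=grab('wrist','w1.png'); pickle.dump(p,open('w1.pkl','wb')); o=env.get_obs();print(o['tool_pos'])
H,S,V=hsv(b)
for c,a,m in blobs(secmask(b),300): print('sec',c,a,fit(p,SEC,c,0,True).round(4),fit(p,SEC,c,.012,True).round(4))
for c,a,m in blobs((H>15)&(H<32)&(S>120)&(V>80),60): print('yel',c,a,unproj(p,*c,.06,True).round(4))
for c,a,m in blobs((S<40)&(V>150),600): print('wht',c,a,unproj(p,*c,.05,True).round(4))
cv2.imwrite('pics/w1b.png',cv2.resize(b,(800,600),interpolation=cv2.INTER_CUBIC))
E
```

```text
[0.49807927 0.01193303 0.22302125]
sec (np.float64(198.19), np.float64(6.44)) 515 [0.4195 0.2106] [0.4219 0.2065]
sec (np.float64(501.19), np.float64(14.09)) 622 [0.8886 0.2596] [0.876  0.2538]
sec (np.float64(207.8), np.float64(135.86)) 2510 [0.4309 0.0378] [0.4329 0.0391]
yel (np.float64(320.53), np.float64(161.52)) 447 [0.5661 0.0142 0.06  ]
yel (np.float64(218.58), np.float64(238.82)) 460 [ 0.4469 -0.081   0.06  ]
yel (np.float64(111.01), np.float64(262.52)) 417 [ 0.2904 -0.1234  0.06  ]
yel (np.float64(407.51), np.float64(262.3)) 444 [ 0.7022 -0.1252  0.06  ]
yel (np.float64(212.13), np.float64(292.59)) 426 [ 0.4326 -0.1631  0.06  ]
yel (np.float64(361.43), np.float64(304.27)) 2761 [ 0.6428 -0.1917  0.06  ]
yel (np.float64(372.79), np.float64(370.54)) 153 [ 0.6979 -0.3576  0.06  ]
wht (np.float64(253.38), np.float64(111.21)) 88209 [0.4907 0.0697 0.05  ]
wht (np.float64(318.07), np.float64(159.13)) 7275 [0.5652 0.015  0.05  ]
wht (np.float64(261.43), np.float64(297.74)) 3595 [ 0.499  -0.1785  0.05  ]
```

View pics/w1b.png

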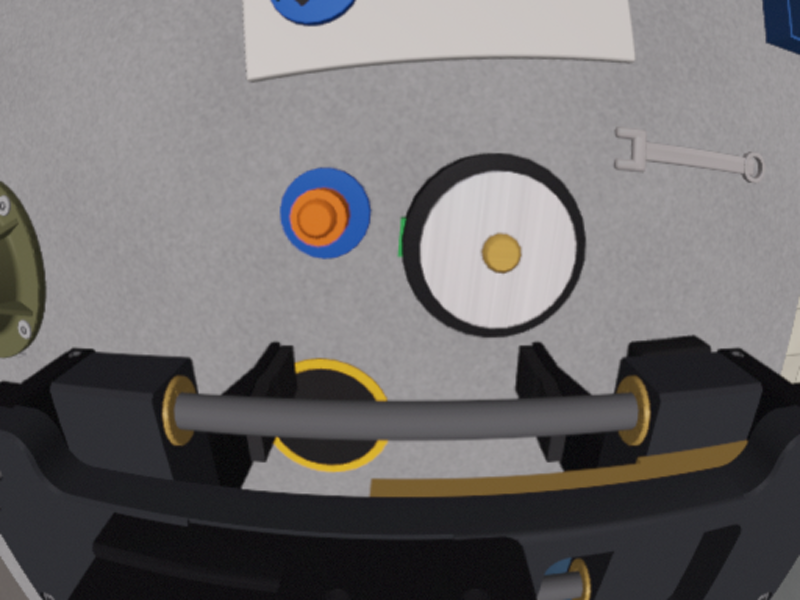

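Emit:
{"api": "jog_arm", "payload": {"motion": [{"x": 1, "y": -1.7, "z": 0, "ax": 0, "ay": 0, "az": 0}, {"x": 1, "y": -1.7, "z": 2, "ax": 0, "ay": 0, "az": 0}, {"x": 1, "y": -1.7, "z": 4, "ax": 0, "ay": 0, "az": 0}, {"x": 0.8, "y": -1.7, "z": 3, "ax": 0, "ay": 0, "az": 0}, {"x": 0, "y": 0, "z": 2, "ax": 0, "ay": 0, "az": 0}]}}

```text
time_s: 3.15
tool_pos: [0.4276, 0.0375, 0.1102]
tool_rot: [-179.8, 0.1, 89.9]
force: [0.5, -0.2, -0.6]
grip_width: 0.087
grasp_force: 0.0
```

Emit:
{"api": "jog_arm", "payload": {"motion": [{"x": 0, "y": 0, "z": 2, "ax": 0, "ay": 0, "az": 0}, {"x": 0, "y": 0, "z": 1, "ax": 0, "ay": 0, "az": 0}, {"x": 0, "y": 0, "z": 0, "ax": 0, "ay": 0, "az": 0}, {"x": 0, "y": 0, "z": 0, "ax": 0, "ay": 0, "az": 0}, {"x": 0, "y": 0, "z": 0, "ax": 0, "ay": 0, "az": 0}]}}

```text
time_s: 3.65
tool_pos: [0.4319, 0.037, 0.0835]
tool_rot: [179.9, 0.0, 90.0]
force: [-0.1, -0.5, -0.2]
grip_width: 0.0867
grasp_force: 0.0
```

```bash
python3 - <<'E'
from h import *
import pickle
p=pickle.load(open('w1.pkl','rb'));b=cv2.imread('pics/w1.png');H,S,V=hsv(b)
def plate(p,b,fish):
    H,S,V=hsv(b)
    for c,a,m in blobs((S<60)&(V>140),300):
        if fish and np.hypot(c[0]-318,c[1]-159)>5 or (not fish and np.hypot(c[0]-276,c[1]-173)>6): continue
        cs,_=cv2.findContours(m.astype(np.uint8),0,1); h=cv2.convexHull(max(cs,key=len)); M=cv2.moments(h)
        print(fit(p,circ(.06,.05),(M['m10']/M['m00'],M['m01']/M['m00']),0,fish))
plate(p,b,True); plate(env.camera_params('top'),cv2.imread('pics/top0.png'),False)
o=env.get_obs();print(o['tool_pos'],o['tool_rot'])
E
```

```text
[0.56748878 0.01291938]
[0.56913522 0.01301327]
[0.43191474 0.0369632  0.08353033] [1.79897069e+02 7.49253815e-03 8.99871519e+01]
```

Emit:
{"api": "jog_arm", "payload": {"motion": [{"x": 0, "y": 0, "z": 2.5, "ax": 0, "ay": 0, "az": 0}, {"x": 0, "y": 0, "z": 2.3, "ax": 0, "ay": 0, "az": 0}, {"x": 0, "y": 0, "z": 1.4, "ax": 0, "ay": 0, "az": 0}, {"x": 0, "y": 0, "z": 0.6, "ax": 0, "ay": 0, "az": 0}, {"x": 0, "y": 0, "z": 0, "ax": 0, "ay": 0, "az": 0}]}}

```text
time_s: 4.15
tool_pos: [0.431, 0.0369, 0.0145]
tool_rot: [-180.0, -0.0, 90.0]
force: [-0.2, -0.3, -0.7]
grip_width: 0.087
grasp_force: 0.0
```

Emit:
{"api": "jog_arm", "payload": {"motion": [{"x": 0, "y": 0, "z": 0, "ax": 0, "ay": 0, "az": 0}, {"x": 0, "y": 0, "z": 0, "ax": 0, "ay": 0, "az": 0}, {"x": 0, "y": 0, "z": 0, "ax": 0, "ay": 0, "az": 0}, {"x": 0, "y": 0, "z": 0, "ax": 0, "ay": 0, "az": 0}, {"x": 0, "y": 0, "z": 0, "ax": 0, "ay": 0, "az": 0}], "claw": -1, "squeeze": 15}}

```text
time_s: 4.65
tool_pos: [0.4311, 0.0369, 0.0148]
tool_rot: [180.0, 0.0, 90.0]
force: [-0.1, -0.9, -0.4]
grip_width: 0.0549
grasp_force: 0.0
```

Emit:
{"api": "jog_arm", "payload": {"motion": [{"x": 0, "y": 0, "z": 0, "ax": 0, "ay": 0, "az": 0}, {"x": 0, "y": 0, "z": 0, "ax": 0, "ay": 0, "az": 0}, {"x": 0, "y": 0, "z": 0, "ax": 0, "ay": 0, "az": 0}, {"x": 0, "y": 0, "z": 0, "ax": 0, "ay": 0, "az": 0}, {"x": 0, "y": 0, "z": 0, "ax": 0, "ay": 0, "az": 0}]}}

```text
time_s: 5.15
tool_pos: [0.4311, 0.0369, 0.0146]
tool_rot: [180.0, 0.0, 90.0]
force: [0.1, -0.4, 1.7]
grip_width: 0.0439
grasp_force: 15.0
```

Emit:
{"api": "jog_arm", "payload": {"motion": [{"x": 0, "y": 0, "z": 0, "ax": 0, "ay": 0, "az": 0}, {"x": 0, "y": 0, "z": 0, "ax": 0, "ay": 0, "az": 0}, {"x": 0, "y": 0, "z": 0, "ax": 0, "ay": 0, "az": -6}, {"x": 0, "y": 0, "z": 0, "ax": 0, "ay": 0, "az": -8}, {"x": 0, "y": 0, "z": 0, "ax": 0, "ay": 0, "az": -8}], "claw": 0.4}}

```text
time_s: 5.65
tool_pos: [0.4307, 0.037, 0.0144]
tool_rot: [-180.0, -0.0, 112.4]
force: [-0.4, 0.6, -0.5]
grip_width: 0.0601
grasp_force: 0.0
```

Emit:
{"api": "jog_arm", "payload": {"motion": [{"x": 0, "y": 0, "z": 0, "ax": 0, "ay": 0, "az": -8}, {"x": 0, "y": 0, "z": 0, "ax": 0, "ay": 0, "az": -8}, {"x": 0, "y": 0, "z": 0, "ax": 0, "ay": 0, "az": -8}, {"x": 0, "y": 0, "z": 0, "ax": 0, "ay": 0, "az": -8}, {"x": 0, "y": 0, "z": 0, "ax": 0, "ay": 0, "az": -8}]}}

```text
time_s: 6.15
tool_pos: [0.4307, 0.037, 0.0144]
tool_rot: [-180.0, -0.0, 152.4]
force: [-1.0, 0.3, 0.1]
grip_width: 0.0608
grasp_force: 0.0
```

Emit:
{"api": "jog_arm", "payload": {"motion": [{"x": 0, "y": 0, "z": 0, "ax": 0, "ay": 0, "az": -8}, {"x": 0, "y": 0, "z": 0, "ax": 0, "ay": 0, "az": -8}, {"x": 0, "y": 0, "z": 0, "ax": 0, "ay": 0, "az": -8}, {"x": 0, "y": 0, "z": 0, "ax": 0, "ay": 0, "az": -4}, {"x": 0, "y": 0, "z": 0, "ax": 0, "ay": 0, "az": 0}]}}

```text
time_s: 6.65
tool_pos: [0.4307, 0.0369, 0.0144]
tool_rot: [180.0, -0.0, -180.0]
force: [-0.5, -1.0, -0.8]
grip_width: 0.0608
grasp_force: 0.0
```

Emit:
{"api": "jog_arm", "payload": {"motion": [{"x": 0, "y": 0, "z": 0, "ax": 0, "ay": 0, "az": 0}, {"x": 0, "y": 0, "z": 0, "ax": 0, "ay": 0, "az": 0}, {"x": 0, "y": 0, "z": 0, "ax": 0, "ay": 0, "az": 0}, {"x": 0, "y": 0, "z": 0, "ax": 0, "ay": 0, "az": 0}, {"x": 0, "y": 0, "z": 0, "ax": 0, "ay": 0, "az": 0}], "claw": -1, "squeeze": 30}}

```text
time_s: 7.15
tool_pos: [0.4309, 0.037, 0.0145]
tool_rot: [-180.0, -0.0, -180.0]
force: [-0.2, -0.8, -0.4]
grip_width: 0.0435
grasp_force: 30.0
```

Emit:
{"api": "jog_arm", "payload": {"motion": [{"x": 0, "y": 0, "z": -1.5, "ax": 0, "ay": 0, "az": 0}, {"x": 0, "y": 0, "z": -3, "ax": 0, "ay": 0, "az": 0}, {"x": 0, "y": 0, "z": -3, "ax": 0, "ay": 0, "az": 0}, {"x": -2, "y": -0.3, "z": -1.5, "ax": 0, "ay": 0, "az": 0}, {"x": -3, "y": -0.6, "z": 0, "ax": 0, "ay": 0, "az": 0}]}}

```text
time_s: 7.65
tool_pos: [0.4824, 0.0274, 0.1072]
tool_rot: [-179.7, 0.3, -180.0]
force: [-0.7, 0.4, -0.4]
grip_width: 0.0431
grasp_force: 30.0
```

Emit:
{"api": "jog_arm", "payload": {"motion": [{"x": -3, "y": -0.6, "z": 0, "ax": 0, "ay": 0, "az": 0}, {"x": -3, "y": -0.6, "z": 0, "ax": 0, "ay": 0, "az": 0}, {"x": -2, "y": -0.37, "z": 0, "ax": 0, "ay": 0, "az": 0}, {"x": -0.68, "y": 0, "z": 0, "ax": 0, "ay": 0, "az": 0}, {"x": 0, "y": 0, "z": 0, "ax": 0, "ay": 0, "az": 0}]}}

```text
time_s: 8.15
tool_pos: [0.5677, 0.0128, 0.104]
tool_rot: [179.9, -0.1, -180.0]
force: [0.7, -0.3, -1.4]
grip_width: 0.0435
grasp_force: 30.0
```

Emit:
{"api": "jog_arm", "payload": {"motion": [{"x": 0, "y": 0, "z": 1, "ax": 0, "ay": 0, "az": 0}, {"x": 0, "y": 0, "z": 1, "ax": 0, "ay": 0, "az": 0}, {"x": 0, "y": 0, "z": 0.5, "ax": 0, "ay": 0, "az": 0}, {"x": 0, "y": 0, "z": 0, "ax": 0, "ay": 0, "az": 0}, {"x": 0, "y": 0, "z": 0, "ax": 0, "ay": 0, "az": 0}]}}

```text
time_s: 8.65
tool_pos: [0.5675, 0.0123, 0.0795]
tool_rot: [-180.0, -0.0, -180.0]
force: [-0.3, -0.2, -1.0]
grip_width: 0.0434
grasp_force: 30.0
```

```bash
python3 - <<'E'
from h import *
p,b=grab('wrist','w2.png'); o=env.get_obs();print(o['tool_pos'],o['force'])
cv2.imwrite('pics/w2b.png',cv2.resize(b,(800,600),interpolation=cv2.INTER_CUBIC))
E
```

```text
[0.56777768 0.01232032 0.07974805] [ 0.34581256  0.16663459 -1.62226194]
```

View pics/w2b.png

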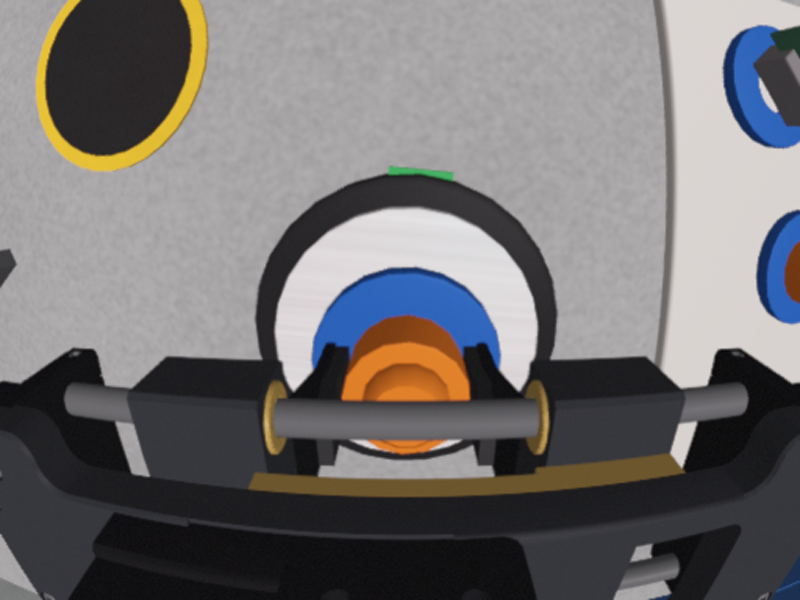

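Emit:
{"api": "jog_arm", "payload": {"motion": [{"x": 0, "y": 0, "z": 0.3, "ax": 0, "ay": 0, "az": 0}, {"x": 0, "y": 0, "z": 0.3, "ax": 0, "ay": 0, "az": 0}, {"x": 0, "y": 0, "z": 0.2, "ax": 0, "ay": 0, "az": 0}, {"x": 0, "y": 0, "z": 0.1, "ax": 0, "ay": 0, "az": 0}, {"x": 0, "y": 0, "z": 0, "ax": 0, "ay": 0, "az": 0}]}}

```text
time_s: 9.2
tool_pos: [0.5676, 0.0123, 0.0703]
tool_rot: [180.0, -0.0, -180.0]
force: [-0.2, -0.4, -1.4]
grip_width: 0.0432
grasp_force: 30.0
```

Emit:
{"api": "jog_arm", "payload": {"motion": [{"x": 0, "y": 0, "z": 0.2, "ax": 0, "ay": 0, "az": 0}, {"x": 0, "y": 0, "z": 0.2, "ax": 0, "ay": 0, "az": 0}, {"x": 0, "y": 0, "z": 0.2, "ax": 0, "ay": 0, "az": 0}, {"x": 0, "y": 0, "z": 0, "ax": 0, "ay": 0, "az": 0}, {"x": 0, "y": 0, "z": 0, "ax": 0, "ay": 0, "az": 0}]}}

```text
time_s: 9.7
tool_pos: [0.5678, 0.0123, 0.0646]
tool_rot: [-180.0, 0.0, -180.0]
force: [-2.2, 0.7, 0.8]
grip_width: 0.0431
grasp_force: 30.0
```

Emit:
{"api": "jog_arm", "payload": {"motion": [{"x": 0, "y": 0, "z": 0.1, "ax": 0, "ay": 0, "az": 0}, {"x": 0, "y": 0, "z": 0, "ax": 0, "ay": 0, "az": 0}, {"x": 0, "y": 0, "z": 0, "ax": 0, "ay": 0, "az": 0}, {"x": 0, "y": 0, "z": 0, "ax": 0, "ay": 0, "az": 0}, {"x": 0, "y": 0, "z": 0, "ax": 0, "ay": 0, "az": 0}], "claw": 0.5}}

```text
time_s: 10.2
tool_pos: [0.5677, 0.0123, 0.0635]
tool_rot: [-180.0, 0.0, -180.0]
force: [-0.3, 0.1, -0.5]
grip_width: 0.0645
grasp_force: 0.0
```

Emit:
{"api": "jog_arm", "payload": {"motion": [{"x": 0, "y": 0, "z": -1, "ax": 0, "ay": 0, "az": 0}, {"x": 0, "y": 0, "z": -3, "ax": 0, "ay": 0, "az": 0}, {"x": 0, "y": 0, "z": -4, "ax": 0, "ay": 0, "az": 0}, {"x": 0, "y": 2, "z": -1.5, "ax": 0, "ay": 0, "az": 0}, {"x": 0.8, "y": 4, "z": 0, "ax": 0, "ay": 0, "az": 0}]}}

```text
time_s: 10.7
tool_pos: [0.5629, 0.07, 0.1618]
tool_rot: [-179.9, 0.4, 179.6]
force: [-0.2, 1.2, -0.1]
grip_width: 0.0653
grasp_force: 0.0
```

Emit:
{"api": "jog_arm", "payload": {"motion": [{"x": 0.8, "y": 4.7, "z": 0, "ax": 0, "ay": 0, "az": 0}, {"x": 0.8, "y": 4.7, "z": 0, "ax": 0, "ay": 0, "az": 0}, {"x": 0.8, "y": 4.7, "z": 0, "ax": 0, "ay": 0, "az": 0}, {"x": 0, "y": 4, "z": 0, "ax": 0, "ay": 0, "az": 0}, {"x": 0, "y": 1.6, "z": 0, "ax": 0, "ay": 0, "az": 0}], "claw": 1}}

```text
time_s: 11.2
tool_pos: [0.5331, 0.2758, 0.1593]
tool_rot: [179.8, -0.0, -179.6]
force: [0.1, -0.1, 0.3]
grip_width: 0.0862
grasp_force: 0.0
```

Emit:
{"api": "jog_arm", "payload": {"motion": [{"x": 0, "y": 0, "z": 0, "ax": 0, "ay": 0, "az": 0}, {"x": 0, "y": 0, "z": 0, "ax": 0, "ay": 0, "az": 0}, {"x": 0, "y": 0, "z": 0, "ax": 0, "ay": 0, "az": 0}, {"x": 0, "y": 0, "z": 0, "ax": 0, "ay": 0, "az": 0}, {"x": 0, "y": 0, "z": 0, "ax": 0, "ay": 0, "az": 0}]}}

```text
time_s: 11.7
tool_pos: [0.5361, 0.2679, 0.1585]
tool_rot: [-180.0, 0.0, 179.9]
force: [0.2, -0.2, -0.1]
grip_width: 0.0871
grasp_force: 0.0
```

```bash
python3 - <<'E'
from h import *
p,b=grab('wrist','w3.png'); o=env.get_obs();print(o['tool_pos'],o['grip_width'])
for c,a,m in blobs(secmask(b),300): print('sec',c,a,fit(p,SEC,c,.012,True).round(4))
p,b=grab('top','top1.png'); 
for c,a,m in blobs(secmask(b),150): print('sec',c,a,fit(p,SEC,c,0.012).round(4),fit(p,SEC,c,.05).round(4))
cv2.imwrite('pics/w3b.png',np.hstack([cv2.resize(cv2.imread('pics/w3.png'),(400,300)),cv2.resize(b,(400,300))]))
E
```

```text
[0.53601422 0.26819763 0.1585474 ] 0.08693521922753172
sec (np.float64(332.42), np.float64(63.97)) 3851 [0.4147 0.343 ]
sec (np.float64(224.13), np.float64(73.82)) 2536 [0.4268 0.2331]
sec (np.float64(385.77), np.float64(170.82)) 3135 [0.527  0.4093]
sec (np.float64(261.04), np.float64(177.77)) 3768 [0.5353 0.2698]
sec (np.float64(38.59), np.float64(209.84)) 1930 [ 0.5747 -0.027 ]
sec (np.float64(158.77), np.float64(63.36)) 1918 [0.9266 0.406 ] [0.91   0.3966]
sec (np.float64(99.41), np.float64(57.72)) 166 [0.9382 0.6003] [0.9211 0.5849]
sec (np.float64(276.27), np.float64(173.03)) 422 [0.5736 0.0107] [0.5679 0.0136]
sec (np.float64(149.03), np.float64(187.02)) 219 [0.5163 0.4164] [0.5124 0.4066]
sec (np.float64(170.44), np.float64(219.1)) 417 [0.416  0.3436] [0.4152 0.3361]
```

View pics/w3b.png

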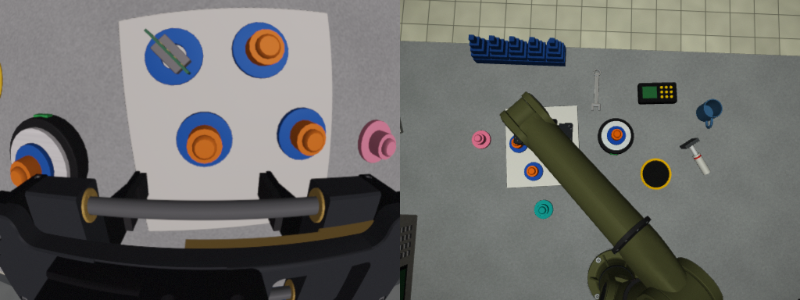

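Emit:
{"api": "jog_arm", "payload": {"motion": [{"x": 0.05, "y": 0.15, "z": 2, "ax": 0, "ay": 0, "az": 0}, {"x": 0, "y": 0, "z": 4, "ax": 0, "ay": 0, "az": 0}, {"x": 0, "y": 0, "z": 4, "ax": 0, "ay": 0, "az": 0}, {"x": 0, "y": 0, "z": 2.2, "ax": 0, "ay": 0, "az": 0}, {"x": 0, "y": 0, "z": 1, "ax": 0, "ay": 0, "az": 0}]}}

```text
time_s: 12.3
tool_pos: [0.5337, 0.2695, 0.0239]
tool_rot: [-179.9, -0.2, -180.0]
force: [0.3, 0.6, 0.0]
grip_width: 0.087
grasp_force: 0.0
```

Emit:
{"api": "jog_arm", "payload": {"motion": [{"x": 0, "y": 0, "z": 0, "ax": 0, "ay": 0, "az": 0}, {"x": 0, "y": 0, "z": 0, "ax": 0, "ay": 0, "az": 0}, {"x": 0, "y": 0, "z": 0, "ax": 0, "ay": 0, "az": 0}, {"x": 0, "y": 0, "z": 0, "ax": 0, "ay": 0, "az": 0}, {"x": 0, "y": 0, "z": 0, "ax": 0, "ay": 0, "az": 0}], "claw": -1, "squeeze": 15}}

```text
time_s: 12.8
tool_pos: [0.5357, 0.271, 0.0274]
tool_rot: [180.0, 0.1, -180.0]
force: [0.1, 0.1, 1.1]
grip_width: 0.0548
grasp_force: 0.0
```

Emit:
{"api": "jog_arm", "payload": {"motion": [{"x": 0, "y": 0, "z": 0, "ax": 0, "ay": 0, "az": 0}, {"x": 0, "y": 0, "z": 0, "ax": 0, "ay": 0, "az": 0}, {"x": 0, "y": 0, "z": 0, "ax": 0, "ay": 0, "az": 0}, {"x": 0, "y": 0, "z": 0, "ax": 0, "ay": 0, "az": 0}, {"x": 0, "y": 0, "z": 0, "ax": 0, "ay": 0, "az": 0}]}}

```text
time_s: 13.3
tool_pos: [0.5354, 0.2705, 0.0269]
tool_rot: [-180.0, 0.0, -180.0]
force: [-1.0, -2.4, 5.4]
grip_width: 0.0433
grasp_force: 15.0
```

Emit:
{"api": "jog_arm", "payload": {"motion": [{"x": 0, "y": 0, "z": 0, "ax": 0, "ay": 0, "az": 0}, {"x": 0, "y": 0, "z": 0, "ax": 0, "ay": 0, "az": 0}, {"x": 0, "y": 0, "z": 0, "ax": 0, "ay": 0, "az": 6}, {"x": 0, "y": 0, "z": 0, "ax": 0, "ay": 0, "az": 8}, {"x": 0, "y": 0, "z": 0, "ax": 0, "ay": 0, "az": 8}], "claw": 0.4}}

```text
time_s: 13.8
tool_pos: [0.5347, 0.2711, 0.026]
tool_rot: [180.0, -0.1, 157.7]
force: [-0.2, 0.4, -0.8]
grip_width: 0.0606
grasp_force: 0.0
```

Emit:
{"api": "jog_arm", "payload": {"motion": [{"x": 0, "y": 0, "z": 0, "ax": 0, "ay": 0, "az": 8}, {"x": 0, "y": 0, "z": 0, "ax": 0, "ay": 0, "az": 8}, {"x": 0, "y": 0, "z": 0, "ax": 0, "ay": 0, "az": 8}, {"x": 0, "y": 0, "z": 0, "ax": 0, "ay": 0, "az": 8}, {"x": 0, "y": 0, "z": 0, "ax": 0, "ay": 0, "az": 8}]}}

```text
time_s: 14.3
tool_pos: [0.5347, 0.2711, 0.026]
tool_rot: [-180.0, -0.0, 117.7]
force: [0.2, -0.6, -0.4]
grip_width: 0.061
grasp_force: 0.0
```

Emit:
{"api": "jog_arm", "payload": {"motion": [{"x": 0, "y": 0, "z": 0, "ax": 0, "ay": 0, "az": 8}, {"x": 0, "y": 0, "z": 0, "ax": 0, "ay": 0, "az": 8}, {"x": 0, "y": 0, "z": 0, "ax": 0, "ay": 0, "az": 8}, {"x": 0, "y": 0, "z": 0, "ax": 0, "ay": 0, "az": 4}, {"x": 0, "y": 0, "z": 0, "ax": 0, "ay": 0, "az": 0}]}}

```text
time_s: 14.8
tool_pos: [0.5348, 0.2711, 0.0261]
tool_rot: [-180.0, -0.0, 90.1]
force: [-0.5, -0.0, 0.1]
grip_width: 0.0608
grasp_force: 0.0
```

Emit:
{"api": "jog_arm", "payload": {"motion": [{"x": 0, "y": 0, "z": 0, "ax": 0, "ay": 0, "az": 0}, {"x": 0, "y": 0, "z": 0, "ax": 0, "ay": 0, "az": 0}, {"x": 0, "y": 0, "z": 0, "ax": 0, "ay": 0, "az": 0}, {"x": 0, "y": 0, "z": 0, "ax": 0, "ay": 0, "az": 0}, {"x": 0, "y": 0, "z": 0, "ax": 0, "ay": 0, "az": 0}], "claw": -1, "squeeze": 30}}

```text
time_s: 15.3
tool_pos: [0.5351, 0.2707, 0.0264]
tool_rot: [-180.0, -0.0, 90.0]
force: [1.2, -0.6, -0.1]
grip_width: 0.0431
grasp_force: 30.0
```

Emit:
{"api": "jog_arm", "payload": {"motion": [{"x": 0, "y": 0, "z": -1.5, "ax": 0, "ay": 0, "az": 0}, {"x": 0, "y": 0, "z": -3, "ax": 0, "ay": 0, "az": 0}, {"x": 0, "y": 0, "z": -4, "ax": 0, "ay": 0, "az": 0}, {"x": -1.8, "y": 0, "z": -3, "ax": 0, "ay": 0, "az": 0}, {"x": -3, "y": 0.6, "z": -0.5, "ax": 0, "ay": 0, "az": 0}]}}

```text
time_s: 15.8
tool_pos: [0.5421, 0.2271, 0.1523]
tool_rot: [179.6, -0.3, 90.4]
force: [0.6, 0.1, -2.2]
grip_width: 0.0432
grasp_force: 30.0
```

Emit:
{"api": "jog_arm", "payload": {"motion": [{"x": -4, "y": 0.6, "z": 0, "ax": 0, "ay": 0, "az": 0}, {"x": -4, "y": 0.6, "z": 0, "ax": 0, "ay": 0, "az": 0}, {"x": -4, "y": 0.6, "z": 0, "ax": 0, "ay": 0, "az": 0}, {"x": -4, "y": 0.6, "z": 0, "ax": 0, "ay": 0, "az": 0}, {"x": -3, "y": 0.26, "z": 0, "ax": 0, "ay": 0, "az": 0}]}}

```text
time_s: 16.3
tool_pos: [0.5681, 0.0295, 0.1475]
tool_rot: [180.0, 0.1, 89.9]
force: [0.5, -0.3, -2.1]
grip_width: 0.0435
grasp_force: 30.0
```

Emit:
{"api": "jog_arm", "payload": {"motion": [{"x": -1.5, "y": 0, "z": 0, "ax": 0, "ay": 0, "az": 0}, {"x": -0.5, "y": 0, "z": 0, "ax": 0, "ay": 0, "az": 0}, {"x": 0, "y": 0, "z": 0, "ax": 0, "ay": 0, "az": 0}, {"x": 0, "y": 0, "z": 0, "ax": 0, "ay": 0, "az": 0}, {"x": 0, "y": 0, "z": 0, "ax": 0, "ay": 0, "az": 0}]}}

```text
time_s: 16.8
tool_pos: [0.5677, 0.0152, 0.1466]
tool_rot: [-180.0, -0.0, 90.2]
force: [-0.5, -0.3, -2.1]
grip_width: 0.0433
grasp_force: 30.0
```

Emit:
{"api": "jog_arm", "payload": {"motion": [{"x": -0.28, "y": 0, "z": 0.8, "ax": 0, "ay": 0, "az": 0}, {"x": 0, "y": 0, "z": 1, "ax": 0, "ay": 0, "az": 0}, {"x": 0, "y": 0, "z": 0.7, "ax": 0, "ay": 0, "az": 0}, {"x": 0, "y": 0, "z": 0.3, "ax": 0, "ay": 0, "az": 0}, {"x": 0, "y": 0, "z": 0, "ax": 0, "ay": 0, "az": 0}]}}

```text
time_s: 17.3
tool_pos: [0.5673, 0.0101, 0.1176]
tool_rot: [-179.9, -0.0, 90.0]
force: [-0.4, -0.3, -1.5]
grip_width: 0.0435
grasp_force: 30.0
```

Emit:
{"api": "jog_arm", "payload": {"motion": [{"x": 0, "y": 0, "z": 0, "ax": 0, "ay": 0, "az": 0}, {"x": 0, "y": 0, "z": 0, "ax": 0, "ay": 0, "az": 0}, {"x": 0, "y": 0, "z": 0, "ax": 0, "ay": 0, "az": 0}, {"x": 0, "y": 0, "z": 0, "ax": 0, "ay": 0, "az": 0}, {"x": 0, "y": 0, "z": 0, "ax": 0, "ay": 0, "az": 0}]}}

```text
time_s: 17.8
tool_pos: [0.5679, 0.01, 0.1187]
tool_rot: [180.0, 0.0, 90.0]
force: [-0.1, 0.2, -1.1]
grip_width: 0.0434
grasp_force: 30.0
```

Emit:
{"api": "jog_arm", "payload": {"motion": [{"x": 0.23, "y": -0.03, "z": 0, "ax": 0, "ay": 0, "az": 0}, {"x": 0, "y": 0, "z": 0.2, "ax": 0, "ay": 0, "az": 0}, {"x": 0, "y": 0, "z": 0.2, "ax": 0, "ay": 0, "az": 0}, {"x": 0, "y": 0, "z": 0.1, "ax": 0, "ay": 0, "az": 0}, {"x": 0, "y": 0, "z": 0, "ax": 0, "ay": 0, "az": 0}]}}

```text
time_s: 18.3
tool_pos: [0.5673, 0.0123, 0.1132]
tool_rot: [-180.0, 0.0, 90.0]
force: [-0.4, -0.3, -1.6]
grip_width: 0.0432
grasp_force: 30.0
```

Emit:
{"api": "jog_arm", "payload": {"motion": [{"x": 0, "y": 0, "z": 0.3, "ax": 0, "ay": 0, "az": 0}, {"x": 0, "y": 0, "z": 0.3, "ax": 0, "ay": 0, "az": 0}, {"x": 0, "y": 0, "z": 0.3, "ax": 0, "ay": 0, "az": 0}, {"x": 0, "y": 0, "z": 0, "ax": 0, "ay": 0, "az": 0}, {"x": 0, "y": 0, "z": 0, "ax": 0, "ay": 0, "az": 0}]}}

```text
time_s: 18.8
tool_pos: [0.5676, 0.0123, 0.1044]
tool_rot: [180.0, 0.0, 90.0]
force: [-0.3, 0.3, -1.2]
grip_width: 0.0433
grasp_force: 30.0
```

Emit:
{"api": "jog_arm", "payload": {"motion": [{"x": 0, "y": 0, "z": 0.1, "ax": 0, "ay": 0, "az": 0}, {"x": 0, "y": 0, "z": 0, "ax": 0, "ay": 0, "az": 0}, {"x": 0, "y": 0, "z": 0, "ax": 0, "ay": 0, "az": 0}, {"x": 0, "y": 0, "z": 0, "ax": 0, "ay": 0, "az": 0}, {"x": 0, "y": 0, "z": 0, "ax": 0, "ay": 0, "az": 0}], "claw": 0.5}}

```text
time_s: 19.3
tool_pos: [0.5676, 0.0123, 0.1036]
tool_rot: [180.0, 0.0, 90.0]
force: [0.6, -1.1, 0.2]
grip_width: 0.0646
grasp_force: 0.0
```

Emit:
{"api": "jog_arm", "payload": {"motion": [{"x": 0, "y": 0, "z": -1, "ax": 0, "ay": 0, "az": 0}, {"x": 0, "y": 0, "z": -3, "ax": 0, "ay": 0, "az": 0}, {"x": 0, "y": 0, "z": -3, "ax": 0, "ay": 0, "az": 0}, {"x": 2, "y": -1, "z": -1, "ax": 0, "ay": 0, "az": 0}, {"x": 4, "y": -1.9, "z": 0, "ax": 0, "ay": 0, "az": 0}]}}

```text
time_s: 19.8
tool_pos: [0.5405, 0.0703, 0.186]
tool_rot: [179.7, 0.0, 89.6]
force: [0.7, 0.1, -0.4]
grip_width: 0.0654
grasp_force: 0.0
```

Emit:
{"api": "jog_arm", "payload": {"motion": [{"x": 4.4, "y": -2, "z": 0, "ax": 0, "ay": 0, "az": 0}, {"x": 4.4, "y": -2, "z": 0, "ax": 0, "ay": 0, "az": 0}, {"x": 4.4, "y": -2, "z": 0, "ax": 0, "ay": 0, "az": 0}, {"x": 4.4, "y": -2, "z": 0, "ax": 0, "ay": 0, "az": 0}, {"x": 4.4, "y": -2, "z": 0, "ax": 0, "ay": 0, "az": 0}], "claw": 1}}

```text
time_s: 20.3
tool_pos: [0.4363, 0.2945, 0.1838]
tool_rot: [180.0, 0.0, 90.1]
force: [0.8, 0.6, -0.1]
grip_width: 0.0862
grasp_force: 0.0
```

Emit:
{"api": "jog_arm", "payload": {"motion": [{"x": 3, "y": -1.5, "z": 0, "ax": 0, "ay": 0, "az": 0}, {"x": 1.5, "y": -0.7, "z": 1, "ax": 0, "ay": 0, "az": 0}, {"x": 0.5, "y": -0.2, "z": 2, "ax": 0, "ay": 0, "az": 0}, {"x": 0, "y": 0, "z": 1, "ax": 0, "ay": 0, "az": 0}, {"x": 0, "y": 0, "z": 0, "ax": 0, "ay": 0, "az": 0}]}}

```text
time_s: 20.8
tool_pos: [0.413, 0.3413, 0.142]
tool_rot: [-179.8, 0.1, 90.1]
force: [-0.2, -0.7, -0.6]
grip_width: 0.0871
grasp_force: 0.0
```

```bash
python3 - <<'E'
from h import *
p,b=grab('wrist','w4.png'); o=env.get_obs();print(o['tool_pos'],o['tool_rot'],o['grip_width'])
for c,a,m in blobs(secmask(b),300): print('sec',c,a,fit(p,SEC,c,.012,True).round(4))
E
```

```text
[0.41395318 0.34148507 0.14304679] [-1.79929532e+02  7.17840600e-02  9.00074484e+01] 0.08676958410918428
sec (np.float64(373.78), np.float64(117.32)) 3910 [0.5266 0.4089]
sec (np.float64(262.64), np.float64(179.69)) 4211 [0.4144 0.3434]
sec (np.float64(271.37), np.float64(251.7)) 306 [0.4243 0.262 ]
```

Emit:
{"api": "jog_arm", "payload": {"motion": [{"x": 0.1, "y": 0, "z": 2, "ax": 0, "ay": 0, "az": 0}, {"x": 0, "y": 0, "z": 3.5, "ax": 0, "ay": 0, "az": 0}, {"x": 0, "y": 0, "z": 3.5, "ax": 0, "ay": 0, "az": 0}, {"x": 0, "y": 0, "z": 1.8, "ax": 0, "ay": 0, "az": 0}, {"x": 0, "y": 0, "z": 0.7, "ax": 0, "ay": 0, "az": 0}]}}

```text
time_s: 21.35
tool_pos: [0.4142, 0.3418, 0.0272]
tool_rot: [-179.9, 0.1, 89.9]
force: [0.5, -0.1, 0.2]
grip_width: 0.0872
grasp_force: 0.0
```

Emit:
{"api": "jog_arm", "payload": {"motion": [{"x": 0, "y": 0, "z": 0, "ax": 0, "ay": 0, "az": 0}, {"x": 0, "y": 0, "z": 0, "ax": 0, "ay": 0, "az": 0}, {"x": 0, "y": 0, "z": 0, "ax": 0, "ay": 0, "az": 0}, {"x": 0, "y": 0, "z": 0, "ax": 0, "ay": 0, "az": 0}, {"x": 0, "y": 0, "z": 0, "ax": 0, "ay": 0, "az": 0}], "claw": -1, "squeeze": 15}}

```text
time_s: 21.85
tool_pos: [0.4148, 0.3435, 0.0292]
tool_rot: [179.9, -0.0, 90.0]
force: [-0.0, -0.0, -0.2]
grip_width: 0.0546
grasp_force: 0.0
```

Emit:
{"api": "jog_arm", "payload": {"motion": [{"x": 0, "y": 0, "z": 0, "ax": 0, "ay": 0, "az": 0}, {"x": 0, "y": 0, "z": 0, "ax": 0, "ay": 0, "az": 0}, {"x": 0, "y": 0, "z": 0, "ax": 0, "ay": 0, "az": 0}, {"x": 0, "y": 0, "z": 0, "ax": 0, "ay": 0, "az": 0}, {"x": 0, "y": 0, "z": 0, "ax": 0, "ay": 0, "az": 0}]}}

```text
time_s: 22.35
tool_pos: [0.4147, 0.3433, 0.0288]
tool_rot: [180.0, -0.0, 90.0]
force: [-0.1, -1.0, 3.4]
grip_width: 0.0438
grasp_force: 15.0
```

Emit:
{"api": "jog_arm", "payload": {"motion": [{"x": 0, "y": 0, "z": 0, "ax": 0, "ay": 0, "az": 0}, {"x": 0, "y": 0, "z": 0, "ax": 0, "ay": 0, "az": 0}, {"x": 0, "y": 0, "z": 0, "ax": 0, "ay": 0, "az": -6}, {"x": 0, "y": 0, "z": 0, "ax": 0, "ay": 0, "az": -8}, {"x": 0, "y": 0, "z": 0, "ax": 0, "ay": 0, "az": -8}], "claw": 0.4}}

```text
time_s: 22.85
tool_pos: [0.4138, 0.3431, 0.0281]
tool_rot: [-179.9, 0.0, 112.4]
force: [0.1, 0.7, 0.0]
grip_width: 0.0604
grasp_force: 0.0
```

Emit:
{"api": "jog_arm", "payload": {"motion": [{"x": 0, "y": 0, "z": 0, "ax": 0, "ay": 0, "az": -8}, {"x": 0, "y": 0, "z": 0, "ax": 0, "ay": 0, "az": -8}, {"x": 0, "y": 0, "z": 0, "ax": 0, "ay": 0, "az": -8}, {"x": 0, "y": 0, "z": 0, "ax": 0, "ay": 0, "az": -8}, {"x": 0, "y": 0, "z": 0, "ax": 0, "ay": 0, "az": -8}]}}

```text
time_s: 23.35
tool_pos: [0.4139, 0.3431, 0.0281]
tool_rot: [-180.0, -0.0, 152.4]
force: [0.4, -0.1, -0.7]
grip_width: 0.0606
grasp_force: 0.0
```

Emit:
{"api": "jog_arm", "payload": {"motion": [{"x": 0, "y": 0, "z": 0, "ax": 0, "ay": 0, "az": -8}, {"x": 0, "y": 0, "z": 0, "ax": 0, "ay": 0, "az": -8}, {"x": 0, "y": 0, "z": 0, "ax": 0, "ay": 0, "az": -8}, {"x": 0, "y": 0, "z": 0, "ax": 0, "ay": 0, "az": -4}, {"x": 0, "y": 0, "z": 0, "ax": 0, "ay": 0, "az": 0}]}}

```text
time_s: 23.85
tool_pos: [0.4139, 0.3431, 0.028]
tool_rot: [-180.0, -0.1, -180.0]
force: [0.4, 0.8, -0.2]
grip_width: 0.061
grasp_force: 0.0
```

Emit:
{"api": "jog_arm", "payload": {"motion": [{"x": 0, "y": 0, "z": 0, "ax": 0, "ay": 0, "az": 0}, {"x": 0, "y": 0, "z": 0, "ax": 0, "ay": 0, "az": 0}, {"x": 0, "y": 0, "z": 0, "ax": 0, "ay": 0, "az": 0}, {"x": 0, "y": 0, "z": 0, "ax": 0, "ay": 0, "az": 0}, {"x": 0, "y": 0, "z": 0, "ax": 0, "ay": 0, "az": 0}], "claw": -1, "squeeze": 30}}

```text
time_s: 24.35
tool_pos: [0.4143, 0.3432, 0.0285]
tool_rot: [-180.0, 0.0, -180.0]
force: [0.5, 0.4, 0.8]
grip_width: 0.0434
grasp_force: 30.0
```

Emit:
{"api": "jog_arm", "payload": {"motion": [{"x": 0, "y": 0, "z": -1.5, "ax": 0, "ay": 0, "az": 0}, {"x": 0, "y": 0, "z": -3.5, "ax": 0, "ay": 0, "az": 0}, {"x": 0, "y": 0, "z": -4, "ax": 0, "ay": 0, "az": 0}, {"x": -0.5, "y": -1, "z": -4, "ax": 0, "ay": 0, "az": 0}, {"x": -1.5, "y": -3, "z": -2, "ax": 0, "ay": 0, "az": 0}]}}

```text
time_s: 24.85
tool_pos: [0.4332, 0.308, 0.1832]
tool_rot: [179.7, 0.2, -179.5]
force: [0.8, 0.1, -0.7]
grip_width: 0.0439
grasp_force: 30.0
```

Emit:
{"api": "jog_arm", "payload": {"motion": [{"x": -2, "y": -4.4, "z": 0, "ax": 0, "ay": 0, "az": 0}, {"x": -2, "y": -4.4, "z": 0, "ax": 0, "ay": 0, "az": 0}, {"x": -2, "y": -4.4, "z": 0, "ax": 0, "ay": 0, "az": 0}, {"x": -2, "y": -4.4, "z": 0, "ax": 0, "ay": 0, "az": 0}, {"x": -2, "y": -4.4, "z": 0, "ax": 0, "ay": 0, "az": 0}]}}

```text
time_s: 25.35
tool_pos: [0.5351, 0.0816, 0.1798]
tool_rot: [-179.9, 0.1, -180.0]
force: [0.5, 1.0, -0.8]
grip_width: 0.0433
grasp_force: 30.0
```

Emit:
{"api": "jog_arm", "payload": {"motion": [{"x": -1.7, "y": -3.6, "z": 0, "ax": 0, "ay": 0, "az": 0}, {"x": -1, "y": -2, "z": 0, "ax": 0, "ay": 0, "az": 0}, {"x": -0.5, "y": -1, "z": 0, "ax": 0, "ay": 0, "az": 0}, {"x": 0, "y": 0, "z": 0, "ax": 0, "ay": 0, "az": 0}, {"x": 0, "y": 0, "z": 0, "ax": 0, "ay": 0, "az": 0}]}}

```text
time_s: 25.85
tool_pos: [0.5658, 0.0202, 0.1788]
tool_rot: [179.9, -0.0, -179.8]
force: [-0.2, 0.1, -0.6]
grip_width: 0.0435
grasp_force: 30.0
```

Emit:
{"api": "jog_arm", "payload": {"motion": [{"x": 0, "y": 0, "z": 0, "ax": 0, "ay": 0, "az": 0}, {"x": 0, "y": 0, "z": 0, "ax": 0, "ay": 0, "az": 0}, {"x": 0, "y": 0, "z": 0, "ax": 0, "ay": 0, "az": 0}, {"x": 0, "y": 0, "z": 0, "ax": 0, "ay": 0, "az": 0}, {"x": 0, "y": 0, "z": 0, "ax": 0, "ay": 0, "az": 0}]}}

```text
time_s: 26.35
tool_pos: [0.5665, 0.0175, 0.1786]
tool_rot: [-180.0, 0.0, -180.0]
force: [-0.6, -1.0, -1.5]
grip_width: 0.0434
grasp_force: 30.0
```

Emit:
{"api": "jog_arm", "payload": {"motion": [{"x": -0.1, "y": -0.5, "z": 0, "ax": 0, "ay": 0, "az": 0}, {"x": 0, "y": 0, "z": 0.7, "ax": 0, "ay": 0, "az": 0}, {"x": 0, "y": 0, "z": 0.6, "ax": 0, "ay": 0, "az": 0}, {"x": 0, "y": 0, "z": 0.3, "ax": 0, "ay": 0, "az": 0}, {"x": 0, "y": 0, "z": 0, "ax": 0, "ay": 0, "az": 0}]}}

```text
time_s: 26.85
tool_pos: [0.567, 0.0124, 0.1616]
tool_rot: [180.0, -0.1, -180.0]
force: [-0.0, -0.2, -1.1]
grip_width: 0.0435
grasp_force: 30.0
```

Emit:
{"api": "jog_arm", "payload": {"motion": [{"x": 0, "y": 0, "z": 0, "ax": 0, "ay": 0, "az": 0}, {"x": 0, "y": 0, "z": 0, "ax": 0, "ay": 0, "az": 0}, {"x": 0, "y": 0, "z": 0, "ax": 0, "ay": 0, "az": 0}, {"x": 0, "y": 0, "z": 0, "ax": 0, "ay": 0, "az": 0}, {"x": 0, "y": 0, "z": 0, "ax": 0, "ay": 0, "az": 0}]}}

```text
time_s: 27.35
tool_pos: [0.5676, 0.0123, 0.1626]
tool_rot: [-180.0, 0.0, -180.0]
force: [0.7, 0.1, -1.1]
grip_width: 0.0431
grasp_force: 30.0
```

Perfect alignment; 1.61 cm down to home.

Emit:
{"api": "jog_arm", "payload": {"motion": [{"x": 0, "y": 0, "z": 0.3, "ax": 0, "ay": 0, "az": 0}, {"x": 0, "y": 0, "z": 0.3, "ax": 0, "ay": 0, "az": 0}, {"x": 0, "y": 0, "z": 0.2, "ax": 0, "ay": 0, "az": 0}, {"x": 0, "y": 0, "z": 0.1, "ax": 0, "ay": 0, "az": 0}, {"x": 0, "y": 0, "z": 0, "ax": 0, "ay": 0, "az": 0}]}}

```text
time_s: 27.85
tool_pos: [0.5674, 0.0123, 0.1533]
tool_rot: [180.0, -0.0, -180.0]
force: [0.8, 0.6, -0.2]
grip_width: 0.0436
grasp_force: 30.0
```

Emit:
{"api": "jog_arm", "payload": {"motion": [{"x": 0, "y": 0, "z": 0.2, "ax": 0, "ay": 0, "az": 0}, {"x": 0, "y": 0, "z": 0.2, "ax": 0, "ay": 0, "az": 0}, {"x": 0, "y": 0, "z": 0.2, "ax": 0, "ay": 0, "az": 0}, {"x": 0, "y": 0, "z": 0.1, "ax": 0, "ay": 0, "az": 0}, {"x": 0, "y": 0, "z": 0, "ax": 0, "ay": 0, "az": 0}]}}

```text
time_s: 28.35
tool_pos: [0.5676, 0.0124, 0.1465]
tool_rot: [-180.0, 0.0, -180.0]
force: [-0.1, 0.0, -1.3]
grip_width: 0.0433
grasp_force: 30.0
```

Emit:
{"api": "jog_arm", "payload": {"motion": [{"x": 0, "y": 0, "z": 0.1, "ax": 0, "ay": 0, "az": 0}, {"x": 0, "y": 0, "z": 0, "ax": 0, "ay": 0, "az": 0}, {"x": 0, "y": 0, "z": 0, "ax": 0, "ay": 0, "az": 0}, {"x": 0, "y": 0, "z": 0, "ax": 0, "ay": 0, "az": 0}, {"x": 0, "y": 0, "z": 0, "ax": 0, "ay": 0, "az": 0}], "claw": 0.5}}

```text
time_s: 28.85
tool_pos: [0.5676, 0.0123, 0.1456]
tool_rot: [-180.0, 0.0, -180.0]
force: [0.5, -1.3, 0.0]
grip_width: 0.0647
grasp_force: 0.0
```

Emit:
{"api": "jog_arm", "payload": {"motion": [{"x": 0, "y": 0, "z": -1, "ax": 0, "ay": 0, "az": 0}, {"x": 0, "y": 0, "z": -3, "ax": 0, "ay": 0, "az": 0}, {"x": 0, "y": 0, "z": -3, "ax": 0, "ay": 0, "az": 0}, {"x": 0.1, "y": 2, "z": -1, "ax": 0, "ay": 0, "az": 0}, {"x": 0.4, "y": 4, "z": 0, "ax": 0, "ay": 0, "az": 0}]}}

```text
time_s: 29.35
tool_pos: [0.5649, 0.0691, 0.2282]
tool_rot: [-179.9, 0.3, 179.6]
force: [0.2, 0.5, -0.1]
grip_width: 0.0653
grasp_force: 0.0
```

Emit:
{"api": "jog_arm", "payload": {"motion": [{"x": 0.5, "y": 4.7, "z": 0, "ax": 0, "ay": 0, "az": 0}, {"x": 0.5, "y": 4.7, "z": 0, "ax": 0, "ay": 0, "az": 0}, {"x": 0.5, "y": 4.7, "z": 0, "ax": 0, "ay": 0, "az": 0}, {"x": 0.5, "y": 4.7, "z": 0, "ax": 0, "ay": 0, "az": 0}, {"x": 0.5, "y": 4.7, "z": 0, "ax": 0, "ay": 0, "az": 0}], "claw": 1}}

```text
time_s: 29.85
tool_pos: [0.5374, 0.309, 0.2264]
tool_rot: [180.0, 0.1, 180.0]
force: [1.0, -1.8, -0.6]
grip_width: 0.086
grasp_force: 0.0
```

Emit:
{"api": "jog_arm", "payload": {"motion": [{"x": 0.5, "y": 4.2, "z": 0.5, "ax": 0, "ay": 0, "az": 0}, {"x": 0.3, "y": 3, "z": 2, "ax": 0, "ay": 0, "az": 0}, {"x": 0.2, "y": 2, "z": 3, "ax": 0, "ay": 0, "az": 0}, {"x": 0.1, "y": 0.9, "z": 2, "ax": 0, "ay": 0, "az": 0}, {"x": 0, "y": 0, "z": 0.5, "ax": 0, "ay": 0, "az": 0}]}}

```text
time_s: 30.35
tool_pos: [0.5248, 0.4082, 0.143]
tool_rot: [-179.9, -0.2, -179.9]
force: [-0.7, -0.3, 0.1]
grip_width: 0.0872
grasp_force: 0.0
```

```bash
python3 - <<'E'
from h import *
p,b=grab('wrist','w5.png'); o=env.get_obs();print(o['tool_pos'],o['tool_rot'],o['grip_width'])
for c,a,m in blobs(secmask(b),300): print('sec',c,a,fit(p,SEC,c,.012,True).round(4))
E
```

```text
[0.52592109 0.40701995 0.1435737 ] [-1.79860690e+02 -1.45332320e-01 -1.79966691e+02] 0.0869175212594889
sec (np.float64(102.74), np.float64(90.54)) 1627 [0.4238 0.2437]
sec (np.float64(259.97), np.float64(184.4)) 4132 [0.5265 0.4088]
```

Emit:
{"api": "jog_arm", "payload": {"motion": [{"x": 0, "y": 0.15, "z": 2, "ax": 0, "ay": 0, "az": 0}, {"x": 0, "y": 0, "z": 3.5, "ax": 0, "ay": 0, "az": 0}, {"x": 0, "y": 0, "z": 3.5, "ax": 0, "ay": 0, "az": 0}, {"x": 0, "y": 0, "z": 1.8, "ax": 0, "ay": 0, "az": 0}, {"x": 0, "y": 0, "z": 0.7, "ax": 0, "ay": 0, "az": 0}]}}

```text
time_s: 30.9
tool_pos: [0.5271, 0.4077, 0.0295]
tool_rot: [-179.9, -0.1, 179.9]
force: [-0.2, -0.3, -0.6]
grip_width: 0.087
grasp_force: 0.0
```

Emit:
{"api": "jog_arm", "payload": {"motion": [{"x": 0, "y": 0, "z": 0, "ax": 0, "ay": 0, "az": 0}, {"x": 0, "y": 0, "z": 0, "ax": 0, "ay": 0, "az": 0}, {"x": 0, "y": 0, "z": 0, "ax": 0, "ay": 0, "az": 0}, {"x": 0, "y": 0, "z": 0, "ax": 0, "ay": 0, "az": 0}, {"x": 0, "y": 0, "z": 0, "ax": 0, "ay": 0, "az": 0}], "claw": -1, "squeeze": 15}}

```text
time_s: 31.4
tool_pos: [0.5266, 0.4101, 0.0313]
tool_rot: [180.0, 0.1, -180.0]
force: [0.0, -0.3, -0.2]
grip_width: 0.0552
grasp_force: 0.0
```

Emit:
{"api": "jog_arm", "payload": {"motion": [{"x": 0, "y": 0, "z": 0, "ax": 0, "ay": 0, "az": 0}, {"x": 0, "y": 0, "z": 0, "ax": 0, "ay": 0, "az": 0}, {"x": 0, "y": 0, "z": 0, "ax": 0, "ay": 0, "az": 0}, {"x": 0, "y": 0, "z": 0, "ax": 0, "ay": 0, "az": 0}, {"x": 0, "y": 0, "z": 0, "ax": 0, "ay": 0, "az": 0}]}}

```text
time_s: 31.9
tool_pos: [0.5264, 0.4097, 0.0307]
tool_rot: [-180.0, 0.0, -180.0]
force: [-1.0, -1.6, 3.1]
grip_width: 0.0443
grasp_force: 15.0
```

Emit:
{"api": "jog_arm", "payload": {"motion": [{"x": 0, "y": 0, "z": 0, "ax": 0, "ay": 0, "az": 0}, {"x": 0, "y": 0, "z": 0, "ax": 0, "ay": 0, "az": 0}, {"x": 0, "y": 0, "z": 0, "ax": 0, "ay": 0, "az": 6}, {"x": 0, "y": 0, "z": 0, "ax": 0, "ay": 0, "az": 8}, {"x": 0, "y": 0, "z": 0, "ax": 0, "ay": 0, "az": 8}], "claw": 0.4}}

```text
time_s: 32.4
tool_pos: [0.5261, 0.4099, 0.0301]
tool_rot: [180.0, -0.0, 157.7]
force: [0.7, 0.9, 0.6]
grip_width: 0.0601
grasp_force: 0.0
```

Emit:
{"api": "jog_arm", "payload": {"motion": [{"x": 0, "y": 0, "z": 0, "ax": 0, "ay": 0, "az": 8}, {"x": 0, "y": 0, "z": 0, "ax": 0, "ay": 0, "az": 8}, {"x": 0, "y": 0, "z": 0, "ax": 0, "ay": 0, "az": 8}, {"x": 0, "y": 0, "z": 0, "ax": 0, "ay": 0, "az": 8}, {"x": 0, "y": 0, "z": 0, "ax": 0, "ay": 0, "az": 8}]}}

```text
time_s: 32.9
tool_pos: [0.5261, 0.41, 0.0301]
tool_rot: [-180.0, -0.0, 117.7]
force: [-0.1, 0.1, -0.1]
grip_width: 0.0616
grasp_force: 0.0
```

Emit:
{"api": "jog_arm", "payload": {"motion": [{"x": 0, "y": 0, "z": 0, "ax": 0, "ay": 0, "az": 8}, {"x": 0, "y": 0, "z": 0, "ax": 0, "ay": 0, "az": 8}, {"x": 0, "y": 0, "z": 0, "ax": 0, "ay": 0, "az": 8}, {"x": 0, "y": 0, "z": 0, "ax": 0, "ay": 0, "az": 4}, {"x": 0, "y": 0, "z": 0, "ax": 0, "ay": 0, "az": 0}]}}

```text
time_s: 33.4
tool_pos: [0.5261, 0.41, 0.0302]
tool_rot: [-180.0, 0.0, 90.0]
force: [0.1, 0.6, 0.3]
grip_width: 0.0611
grasp_force: 0.0
```

Emit:
{"api": "jog_arm", "payload": {"motion": [{"x": 0, "y": 0, "z": 0, "ax": 0, "ay": 0, "az": 0}, {"x": 0, "y": 0, "z": 0, "ax": 0, "ay": 0, "az": 0}, {"x": 0, "y": 0, "z": 0, "ax": 0, "ay": 0, "az": 0}, {"x": 0, "y": 0, "z": 0, "ax": 0, "ay": 0, "az": 0}, {"x": 0, "y": 0, "z": 0, "ax": 0, "ay": 0, "az": 0}], "claw": -1, "squeeze": 30}}

```text
time_s: 33.9
tool_pos: [0.5264, 0.4097, 0.0304]
tool_rot: [-180.0, 0.0, 90.0]
force: [0.4, 0.5, -0.5]
grip_width: 0.0435
grasp_force: 30.0
```

Emit:
{"api": "jog_arm", "payload": {"motion": [{"x": 0, "y": 0, "z": -2, "ax": 0, "ay": 0, "az": 0}, {"x": 0, "y": 0, "z": -4, "ax": 0, "ay": 0, "az": 0}, {"x": 0, "y": 0, "z": -4.5, "ax": 0, "ay": 0, "az": 0}, {"x": -0.5, "y": 0, "z": -4.5, "ax": 0, "ay": 0, "az": 0}, {"x": -2, "y": 0.2, "z": -3, "ax": 0, "ay": 0, "az": 0}]}}

```text
time_s: 34.4
tool_pos: [0.5272, 0.3881, 0.2142]
tool_rot: [179.9, -0.2, 90.3]
force: [-0.1, -0.5, -0.6]
grip_width: 0.0433
grasp_force: 30.0
```

Emit:
{"api": "jog_arm", "payload": {"motion": [{"x": -3.5, "y": 0.4, "z": -1.5, "ax": 0, "ay": 0, "az": 0}, {"x": -4.5, "y": 0.4, "z": 0, "ax": 0, "ay": 0, "az": 0}, {"x": -4.5, "y": 0.4, "z": 0, "ax": 0, "ay": 0, "az": 0}, {"x": -4.5, "y": 0.5, "z": 0, "ax": 0, "ay": 0, "az": 0}, {"x": -4.5, "y": 0.5, "z": 0, "ax": 0, "ay": 0, "az": 0}]}}

```text
time_s: 34.9
tool_pos: [0.5501, 0.168, 0.2254]
tool_rot: [-180.0, 0.0, 90.1]
force: [0.8, 1.2, -1.8]
grip_width: 0.0432
grasp_force: 30.0
```

Emit:
{"api": "jog_arm", "payload": {"motion": [{"x": -4.5, "y": 0.5, "z": 0, "ax": 0, "ay": 0, "az": 0}, {"x": -4.5, "y": 0.5, "z": 0, "ax": 0, "ay": 0, "az": 0}, {"x": -3.7, "y": 0.4, "z": 0, "ax": 0, "ay": 0, "az": 0}, {"x": -2, "y": 0.3, "z": 0, "ax": 0, "ay": 0, "az": 0}, {"x": -1, "y": 0, "z": 0, "ax": 0, "ay": 0, "az": 0}]}}

```text
time_s: 35.4
tool_pos: [0.5675, 0.0097, 0.2252]
tool_rot: [-180.0, 0.1, 89.8]
force: [-0.2, -0.0, -1.4]
grip_width: 0.0433
grasp_force: 30.0
```

Emit:
{"api": "jog_arm", "payload": {"motion": [{"x": 0, "y": 0, "z": 0, "ax": 0, "ay": 0, "az": 0}, {"x": 0, "y": 0, "z": 0, "ax": 0, "ay": 0, "az": 0}, {"x": 0, "y": 0, "z": 0, "ax": 0, "ay": 0, "az": 0}, {"x": 0, "y": 0, "z": 0, "ax": 0, "ay": 0, "az": 0}, {"x": 0, "y": 0, "z": 0, "ax": 0, "ay": 0, "az": 0}]}}

```text
time_s: 35.9
tool_pos: [0.5675, 0.0139, 0.2256]
tool_rot: [180.0, -0.0, 90.1]
force: [0.6, -0.7, -1.2]
grip_width: 0.0432
grasp_force: 30.0
```

z .2256 → .1884: 3.72 cm. Correct y and go down 2.2 first.

Emit:
{"api": "jog_arm", "payload": {"motion": [{"x": -0.15, "y": 0, "z": 0.3, "ax": 0, "ay": 0, "az": 0}, {"x": 0, "y": 0, "z": 0.7, "ax": 0, "ay": 0, "az": 0}, {"x": 0, "y": 0, "z": 0.7, "ax": 0, "ay": 0, "az": 0}, {"x": 0, "y": 0, "z": 0.4, "ax": 0, "ay": 0, "az": 0}, {"x": 0, "y": 0, "z": 0, "ax": 0, "ay": 0, "az": 0}]}}

```text
time_s: 36.4
tool_pos: [0.5669, 0.0113, 0.2034]
tool_rot: [-179.9, -0.0, 90.0]
force: [-0.7, 0.2, -0.9]
grip_width: 0.0436
grasp_force: 30.0
```

Emit:
{"api": "jog_arm", "payload": {"motion": [{"x": 0, "y": 0, "z": 0, "ax": 0, "ay": 0, "az": 0}, {"x": 0, "y": 0, "z": 0, "ax": 0, "ay": 0, "az": 0}, {"x": 0, "y": 0, "z": 0, "ax": 0, "ay": 0, "az": 0}, {"x": 0, "y": 0, "z": 0, "ax": 0, "ay": 0, "az": 0}, {"x": 0, "y": 0, "z": 0, "ax": 0, "ay": 0, "az": 0}]}}

```text
time_s: 36.9
tool_pos: [0.5676, 0.0113, 0.2047]
tool_rot: [180.0, 0.0, 90.0]
force: [-0.4, -0.7, -0.4]
grip_width: 0.043
grasp_force: 30.0
```

Emit:
{"api": "jog_arm", "payload": {"motion": [{"x": 0.1, "y": 0, "z": 0.2, "ax": 0, "ay": 0, "az": 0}, {"x": 0, "y": 0, "z": 0.3, "ax": 0, "ay": 0, "az": 0}, {"x": 0, "y": 0, "z": 0.2, "ax": 0, "ay": 0, "az": 0}, {"x": 0, "y": 0, "z": 0.1, "ax": 0, "ay": 0, "az": 0}, {"x": 0, "y": 0, "z": 0, "ax": 0, "ay": 0, "az": 0}]}}

```text
time_s: 37.4
tool_pos: [0.5674, 0.0123, 0.1962]
tool_rot: [-180.0, 0.0, 90.0]
force: [0.3, 0.1, -0.0]
grip_width: 0.0433
grasp_force: 30.0
```

Emit:
{"api": "jog_arm", "payload": {"motion": [{"x": 0, "y": 0, "z": 0.2, "ax": 0, "ay": 0, "az": 0}, {"x": 0, "y": 0, "z": 0.3, "ax": 0, "ay": 0, "az": 0}, {"x": 0, "y": 0, "z": 0.2, "ax": 0, "ay": 0, "az": 0}, {"x": 0, "y": 0, "z": 0.1, "ax": 0, "ay": 0, "az": 0}, {"x": 0, "y": 0, "z": 0, "ax": 0, "ay": 0, "az": 0}]}}

```text
time_s: 37.9
tool_pos: [0.5675, 0.0123, 0.1884]
tool_rot: [-180.0, 0.0, 90.0]
force: [0.2, -0.2, -1.0]
grip_width: 0.0436
grasp_force: 30.0
```

Emit:
{"api": "jog_arm", "payload": {"motion": [{"x": 0, "y": 0, "z": 0.1, "ax": 0, "ay": 0, "az": 0}, {"x": 0, "y": 0, "z": 0, "ax": 0, "ay": 0, "az": 0}, {"x": 0, "y": 0, "z": 0, "ax": 0, "ay": 0, "az": 0}, {"x": 0, "y": 0, "z": 0, "ax": 0, "ay": 0, "az": 0}, {"x": 0, "y": 0, "z": 0, "ax": 0, "ay": 0, "az": 0}], "claw": 0.5}}

```text
time_s: 38.4
tool_pos: [0.5676, 0.0123, 0.1876]
tool_rot: [180.0, 0.0, 90.0]
force: [0.4, 0.3, 1.1]
grip_width: 0.0643
grasp_force: 0.0
```

Emit:
{"api": "jog_arm", "payload": {"motion": [{"x": 0, "y": 0, "z": -1, "ax": 0, "ay": 0, "az": 0}, {"x": 0, "y": 0, "z": -3, "ax": 0, "ay": 0, "az": 0}, {"x": 0, "y": 0, "z": -3, "ax": 0, "ay": 0, "az": 0}, {"x": 2, "y": -1, "z": -1, "ax": 0, "ay": 0, "az": 0}, {"x": 3, "y": -2, "z": 0, "ax": 0, "ay": 0, "az": 0}]}}

```text
time_s: 38.9
tool_pos: [0.5389, 0.0619, 0.2698]
tool_rot: [179.8, -0.0, 89.8]
force: [0.8, 1.4, -0.4]
grip_width: 0.0655
grasp_force: 0.0
```

Emit:
{"api": "jog_arm", "payload": {"motion": [{"x": 4, "y": -2.6, "z": 0, "ax": 0, "ay": 0, "az": 0}, {"x": 4, "y": -2.6, "z": 0, "ax": 0, "ay": 0, "az": 0}, {"x": 4, "y": -2.6, "z": 1, "ax": 0, "ay": 0, "az": 0}, {"x": 2.5, "y": -1.6, "z": 2, "ax": 0, "ay": 0, "az": 0}, {"x": 1.5, "y": -1, "z": 3, "ax": 0, "ay": 0, "az": 0}], "claw": 1}}

```text
time_s: 39.4
tool_pos: [0.4317, 0.2265, 0.2087]
tool_rot: [179.8, -0.1, 90.3]
force: [0.3, -0.7, -0.8]
grip_width: 0.086
grasp_force: 0.0
```

Emit:
{"api": "jog_arm", "payload": {"motion": [{"x": 0.8, "y": -0.8, "z": 2, "ax": 0, "ay": 0, "az": 0}, {"x": 0, "y": 0, "z": 0, "ax": 0, "ay": 0, "az": 0}, {"x": 0, "y": 0, "z": 0, "ax": 0, "ay": 0, "az": 0}, {"x": 0, "y": 0, "z": 0, "ax": 0, "ay": 0, "az": 0}, {"x": 0, "y": 0, "z": 0, "ax": 0, "ay": 0, "az": 0}]}}

```text
time_s: 39.9
tool_pos: [0.4266, 0.23, 0.1887]
tool_rot: [179.9, -0.0, 89.9]
force: [0.7, -0.4, -0.2]
grip_width: 0.0871
grasp_force: 0.0
```

```bash
python3 - <<'E'
from h import *
import pickle
p,b=grab('wrist','w6.png'); o=env.get_obs();print(o['tool_pos'],o['tool_rot'],o['grip_width'])
pickle.dump(p,open('w6.pkl','wb'))
u,v=proj(p,[o['tool_pos'][0],o['tool_pos'][1],.03],True)[0].astype(int);print(u,v)
u0,v0=max(u-80,0),max(v-60,0)
a=b[v0:v0+120,u0:u0+160];print(u0,v0)
cv2.imwrite('pics/w6c.png',cv2.resize(a,None,fx=5,fy=5,interpolation=cv2.INTER_CUBIC))
p2,b2=grab('top','top2.png')
for c,a,m in blobs(secmask(b2),150): print(c,a)
E
```

```text
[0.42648831 0.22997376 0.1885479 ] [ 1.79906510e+02 -2.79449558e-02  8.99460506e+01] 0.08729202793226408
260 174
180 114
(np.float64(159.67), np.float64(63.15)) 1824
(np.float64(99.25), np.float64(57.5)) 155
(np.float64(278.72), np.float64(168.8)) 664
```

View pics/w6c.png

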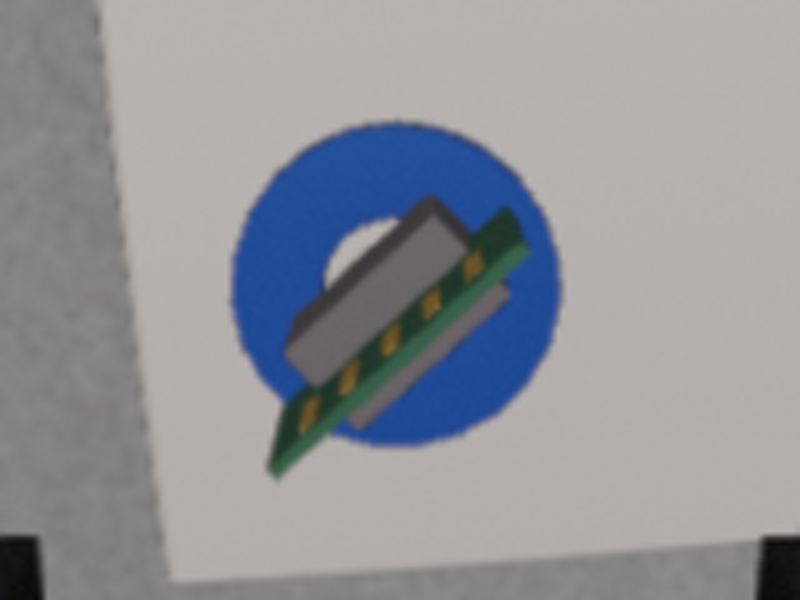

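```bash
python3 - <<'E'
from h import *
import pickle
p=pickle.load(open('w6.pkl','rb'))
f=lambda x,y,z: unproj(p,180+x/5,114+y/5,z,True)
D=np.vstack([circ(.038,.0),circ(.038,.012)])
b=cv2.imread('pics/w6.png');H,S,V=hsv(b)
m=((H>104)&(H<122)&(S>170)).astype(np.uint8);m[:,:200]=0;m[:114]=0
cs,_=cv2.findContours(m,0,1);h=cv2.convexHull(max(cs,key=cv2.contourArea));M=cv2.moments(h)
c=(M['m10']/M['m00'],M['m01']/M['m00']);print(c,'flange',fit(p,D,c,.012,True),fit(p,D,(259.4,170.8),.012,True))
for a,q,z in [((275,475),(527,250),.082),((360,430),(510,292),.054),((285,352),(435,215),.054)]:
    A,B=f(*a,z),f(*q,z);d=B-A;print('ang',np.degrees(np.arctan2(d[1],d[0])),(A+B)/2,np.linalg.norm(d))
E
```

```text
(258.79382615759545, 170.44803682642836) flange [0.42486978 0.23119983] [0.42556694 0.23077744]
ang 42.77479151695384 [0.42563568 0.23017139 0.082     ] 0.06506656909848277
ang 43.78945056030427 [0.43317483 0.22267433 0.054     ] 0.04310530860339239
ang 42.82432709579429 [0.41770148 0.23929102 0.054     ] 0.04234229640165249
```

Emit:
{"api": "jog_arm", "payload": {"motion": [{"x": 0, "y": 0, "z": 0, "ax": 0, "ay": 0, "az": 7}, {"x": 0, "y": 0, "z": 0, "ax": 0, "ay": 0, "az": 8}, {"x": 0, "y": 0, "z": 0, "ax": 0, "ay": 0, "az": 8}, {"x": 0, "y": 0, "z": 0, "ax": 0, "ay": 0, "az": 8}, {"x": 0, "y": 0, "z": 0, "ax": 0, "ay": 0, "az": 8}]}}

```text
time_s: 40.5
tool_pos: [0.4259, 0.2301, 0.1879]
tool_rot: [180.0, -0.0, 50.7]
force: [-0.2, 0.6, 0.4]
grip_width: 0.0871
grasp_force: 0.0
```

Emit:
{"api": "jog_arm", "payload": {"motion": [{"x": 0, "y": -0.1, "z": 0, "ax": 0, "ay": 0, "az": 6}, {"x": 0, "y": 0, "z": 0, "ax": 0, "ay": 0, "az": 2}, {"x": 0, "y": 0, "z": 1.5, "ax": 0, "ay": 0, "az": 0}, {"x": 0, "y": 0, "z": 3, "ax": 0, "ay": 0, "az": 0}, {"x": 0, "y": 0, "z": 3, "ax": 0, "ay": 0, "az": 0}]}}

```text
time_s: 41.0
tool_pos: [0.4258, 0.2308, 0.1126]
tool_rot: [179.9, -0.1, 43.0]
force: [-0.5, 0.3, -0.8]
grip_width: 0.087
grasp_force: 0.0
```

Emit:
{"api": "jog_arm", "payload": {"motion": [{"x": 0, "y": 0, "z": 1, "ax": 0, "ay": 0, "az": 0}, {"x": 0, "y": 0, "z": 0, "ax": 0, "ay": 0, "az": 0}, {"x": 0, "y": 0, "z": 0, "ax": 0, "ay": 0, "az": 0}, {"x": 0, "y": 0, "z": 0, "ax": 0, "ay": 0, "az": 0}, {"x": 0, "y": 0, "z": 0, "ax": 0, "ay": 0, "az": 0}]}}

```text
time_s: 41.5
tool_pos: [0.4256, 0.2313, 0.1038]
tool_rot: [179.9, -0.1, 43.0]
force: [0.0, 0.2, 0.4]
grip_width: 0.087
grasp_force: 0.0
```

Emit:
{"api": "jog_arm", "payload": {"motion": [{"x": 0, "y": 0, "z": 2, "ax": 0, "ay": 0, "az": 0}, {"x": 0, "y": 0, "z": 3, "ax": 0, "ay": 0, "az": 0}, {"x": 0, "y": 0, "z": 1.8, "ax": 0, "ay": 0, "az": 0}, {"x": 0, "y": 0, "z": 0.8, "ax": 0, "ay": 0, "az": 0}, {"x": 0, "y": 0, "z": 0, "ax": 0, "ay": 0, "az": 0}]}}

```text
time_s: 42.0
tool_pos: [0.4243, 0.2308, 0.0262]
tool_rot: [-180.0, 0.1, 43.0]
force: [-0.2, 0.4, 0.2]
grip_width: 0.0869
grasp_force: 0.0
```

Emit:
{"api": "jog_arm", "payload": {"motion": [{"x": 0, "y": 0, "z": 0, "ax": 0, "ay": 0, "az": 0}, {"x": 0, "y": 0, "z": 0, "ax": 0, "ay": 0, "az": 0}, {"x": 0, "y": 0, "z": 0, "ax": 0, "ay": 0, "az": 0}, {"x": 0, "y": 0, "z": 0, "ax": 0, "ay": 0, "az": 0}, {"x": 0, "y": 0, "z": 0, "ax": 0, "ay": 0, "az": 0}], "claw": -1, "squeeze": 30}}

```text
time_s: 42.5
tool_pos: [0.4249, 0.2309, 0.0268]
tool_rot: [180.0, -0.0, 43.0]
force: [0.2, 0.4, 0.5]
grip_width: 0.0546
grasp_force: 0.0
```

Emit:
{"api": "jog_arm", "payload": {"motion": [{"x": 0, "y": 0, "z": 0, "ax": 0, "ay": 0, "az": 0}, {"x": 0, "y": 0, "z": 0, "ax": 0, "ay": 0, "az": 0}, {"x": 0, "y": 0, "z": 0, "ax": 0, "ay": 0, "az": 0}, {"x": 0, "y": 0, "z": 0, "ax": 0, "ay": 0, "az": 0}, {"x": 0, "y": 0, "z": 0, "ax": 0, "ay": 0, "az": 0}]}}

```text
time_s: 43.0
tool_pos: [0.4247, 0.2308, 0.0265]
tool_rot: [180.0, 0.0, 43.0]
force: [-0.4, -0.5, -0.1]
grip_width: 0.0238
grasp_force: 30.0
```

Emit:
{"api": "jog_arm", "payload": {"motion": [{"x": 0, "y": 0, "z": 0, "ax": 0, "ay": 0, "az": 0}, {"x": 0, "y": 0, "z": 0, "ax": 0, "ay": 0, "az": 0}, {"x": 0, "y": 0, "z": 0, "ax": 0, "ay": 0, "az": 0}, {"x": 0, "y": 0, "z": 0, "ax": 0, "ay": 0, "az": 0}, {"x": 0, "y": 0, "z": 0, "ax": 0, "ay": 0, "az": 0}]}}

```text
time_s: 43.5
tool_pos: [0.4247, 0.2308, 0.0265]
tool_rot: [180.0, 0.0, 43.0]
force: [-0.1, -0.9, -1.1]
grip_width: 0.0239
grasp_force: 30.0
```

```bash
python3 - <<'E'
from h import *
p,b=grab('wrist','w7.png'); o=env.get_obs();print(o['tool_pos'],o['tool_rot'],o['grip_width'])
cv2.imwrite('pics/w7b.png',cv2.resize(b[120:360,130:390],None,fx=2.4,fy=2.4,interpolation=cv2.INTER_CUBIC))
E
```

```text
[0.42466163 0.23080618 0.02648441] [1.79995338e+02 7.53054885e-03 4.30268400e+01] 0.02382978882148013
```

View pics/w7b.png

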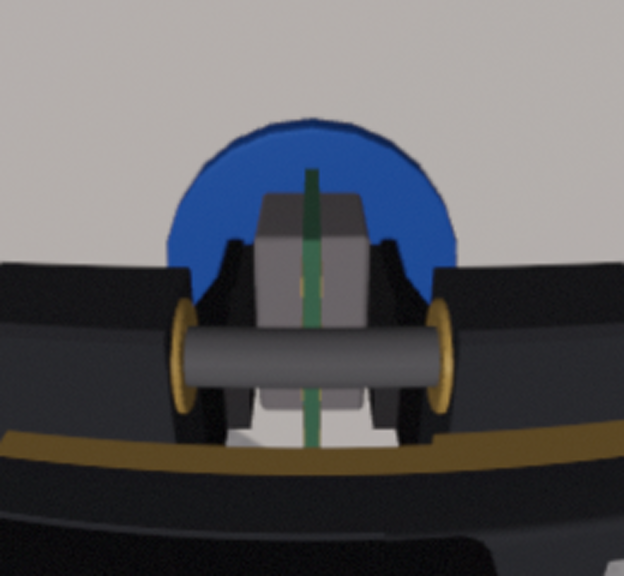

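```bash
python3 - <<'E'
from h import *
p=env.camera_params('wrist');o=env.get_obs();t0=o['tool_pos'];a=np.radians(43)
for r,z in [(128,.024),(119,.012)]:
    P=unproj(p,260,120+r/2.4,z,True)-t0
    print('tool x of centre rel TCP',P[0]*np.cos(a)+P[1]*np.sin(a)-.038)
b=cv2.imread('pics/w7.png');print([tuple(b[r,260]) for r in range(166,178)])
E
```

```text
tool x of centre rel TCP -0.0005574953477325909
tool x of centre rel TCP -0.0011051148407635672
[(np.uint8(171), np.uint8(174), np.uint8(179)), (np.uint8(171), np.uint8(174), np.uint8(179)), (np.uint8(160), np.uint8(160), np.uint8(164)), (np.uint8(112), np.uint8(90), np.uint8(83)), (np.uint8(87), np.uint8(45), np.uint8(23)), (np.uint8(89), np.uint8(42), np.uint8(18)), (np.uint8(102), np.uint8(49), np.uint8(20)), (np.uint8(131), np.uint8(65), np.uint8(29)), (np.uint8(154), np.uint8(81), np.uint8(38)), (np.uint8(154), np.uint8(80), np.uint8(36)), (np.uint8(153), np.uint8(77), np.uint8(33)), (np.uint8(152), np.uint8(77), np.uint8(34))]
```

Emit:
{"api": "jog_arm", "payload": {"motion": [{"x": 0, "y": 0, "z": -2, "ax": 0, "ay": 0, "az": 0}, {"x": 0, "y": 0, "z": -4, "ax": 0, "ay": 0, "az": 0}, {"x": 0, "y": 0, "z": -4.5, "ax": 0, "ay": 0, "az": 0}, {"x": 0, "y": 0, "z": -4.5, "ax": 0, "ay": 0, "az": 0}, {"x": 0, "y": 0, "z": -4, "ax": 0, "ay": 0, "az": 0}]}}

```text
time_s: 44.05
tool_pos: [0.4242, 0.2313, 0.2185]
tool_rot: [180.0, -0.0, 43.1]
force: [0.7, 1.2, -2.3]
grip_width: 0.0238
grasp_force: 30.0
```

Emit:
{"api": "jog_arm", "payload": {"motion": [{"x": 0, "y": 1, "z": -3, "ax": 0, "ay": 0, "az": 0}, {"x": -0.5, "y": 3, "z": -1, "ax": 0, "ay": 0, "az": 0}, {"x": -0.8, "y": 4, "z": 0, "ax": 0, "ay": 0, "az": 0}, {"x": -0.8, "y": 4, "z": 0, "ax": 0, "ay": 0, "az": 0}, {"x": -0.8, "y": 4, "z": 0, "ax": 0, "ay": 0, "az": 0}]}}

```text
time_s: 44.55
tool_pos: [0.5129, 0.0931, 0.2563]
tool_rot: [-180.0, 0.0, 43.1]
force: [0.0, 0.4, -1.7]
grip_width: 0.0233
grasp_force: 30.0
```

Emit:
{"api": "jog_arm", "payload": {"motion": [{"x": -0.7, "y": 4, "z": 0, "ax": 0, "ay": 0, "az": 0}, {"x": -0.5, "y": 3, "z": 0, "ax": 0, "ay": 0, "az": 0}, {"x": -0.3, "y": 1.8, "z": 0, "ax": 0, "ay": 0, "az": 0}, {"x": -0.1, "y": 0.9, "z": 0, "ax": 0, "ay": 0, "az": 0}, {"x": 0, "y": 0, "z": 0, "ax": 0, "ay": 0, "az": 0}]}}

```text
time_s: 45.05
tool_pos: [0.5671, 0.0124, 0.2561]
tool_rot: [-179.9, 0.0, 43.0]
force: [0.5, 0.5, -2.2]
grip_width: 0.024
grasp_force: 30.0
```

Emit:
{"api": "jog_arm", "payload": {"motion": [{"x": 0, "y": 0, "z": 0, "ax": 0, "ay": 0, "az": 0}, {"x": 0, "y": 0, "z": 0, "ax": 0, "ay": 0, "az": 0}, {"x": 0, "y": 0, "z": 0, "ax": 0, "ay": 0, "az": 0}, {"x": 0, "y": 0, "z": 0, "ax": 0, "ay": 0, "az": 0}, {"x": 0, "y": 0, "z": 0, "ax": 0, "ay": 0, "az": 0}]}}

```text
time_s: 45.55
tool_pos: [0.567, 0.0127, 0.2567]
tool_rot: [180.0, 0.0, 43.1]
force: [0.1, 0.4, -1.8]
grip_width: 0.0236
grasp_force: 30.0
```

Emit:
{"api": "jog_arm", "payload": {"motion": [{"x": 0, "y": 0.06, "z": 0.4, "ax": 0, "ay": 0, "az": 0}, {"x": 0, "y": 0, "z": 0.7, "ax": 0, "ay": 0, "az": 0}, {"x": 0, "y": 0, "z": 0.5, "ax": 0, "ay": 0, "az": 0}, {"x": 0, "y": 0, "z": 0, "ax": 0, "ay": 0, "az": 0}, {"x": 0, "y": 0, "z": 0, "ax": 0, "ay": 0, "az": 0}]}}

```text
time_s: 46.05
tool_pos: [0.5674, 0.0119, 0.2402]
tool_rot: [-180.0, 0.0, 43.0]
force: [-0.9, 0.7, -0.5]
grip_width: 0.0238
grasp_force: 30.0
```

Emit:
{"api": "jog_arm", "payload": {"motion": [{"x": 0, "y": 0, "z": 0, "ax": 0, "ay": 0, "az": 0}, {"x": 0, "y": 0, "z": 0.2, "ax": 0, "ay": 0, "az": 0}, {"x": 0, "y": 0, "z": 0.3, "ax": 0, "ay": 0, "az": 0}, {"x": 0, "y": 0, "z": 0.2, "ax": 0, "ay": 0, "az": 0}, {"x": 0, "y": 0, "z": 0, "ax": 0, "ay": 0, "az": 0}]}}

```text
time_s: 46.55
tool_pos: [0.5673, 0.0118, 0.233]
tool_rot: [-180.0, 0.0, 43.0]
force: [0.2, -0.2, -1.7]
grip_width: 0.0236
grasp_force: 30.0
```

Emit:
{"api": "jog_arm", "payload": {"motion": [{"x": 0, "y": -0.04, "z": 0.2, "ax": 0, "ay": 0, "az": 0}, {"x": 0, "y": 0, "z": 0.3, "ax": 0, "ay": 0, "az": 0}, {"x": 0, "y": 0, "z": 0.2, "ax": 0, "ay": 0, "az": 0}, {"x": 0, "y": 0, "z": 0.15, "ax": 0, "ay": 0, "az": 0}, {"x": 0, "y": 0, "z": 0, "ax": 0, "ay": 0, "az": 0}]}}

```text
time_s: 47.05
tool_pos: [0.5672, 0.0121, 0.2248]
tool_rot: [-180.0, 0.0, 43.0]
force: [0.3, 0.3, -1.9]
grip_width: 0.0237
grasp_force: 30.0
```

Emit:
{"api": "jog_arm", "payload": {"motion": [{"x": 0, "y": 0, "z": 0.05, "ax": 0, "ay": 0, "az": 0}, {"x": 0, "y": 0, "z": 0, "ax": 0, "ay": 0, "az": 0}, {"x": 0, "y": 0, "z": 0, "ax": 0, "ay": 0, "az": 0}, {"x": 0, "y": 0, "z": 0, "ax": 0, "ay": 0, "az": 0}, {"x": 0, "y": 0, "z": 0, "ax": 0, "ay": 0, "az": 0}]}}

```text
time_s: 47.55
tool_pos: [0.5673, 0.0121, 0.2246]
tool_rot: [180.0, 0.0, 43.0]
force: [-0.9, 0.4, -1.3]
grip_width: 0.0239
grasp_force: 30.0
```

Emit:
{"api": "jog_arm", "payload": {"motion": [{"x": 0, "y": 0, "z": 0.1, "ax": 0, "ay": 0, "az": 0}, {"x": 0, "y": 0, "z": 0, "ax": 0, "ay": 0, "az": 0}, {"x": 0, "y": 0, "z": 0, "ax": 0, "ay": 0, "az": 0}, {"x": 0, "y": 0, "z": 0, "ax": 0, "ay": 0, "az": 0}, {"x": 0, "y": 0, "z": 0, "ax": 0, "ay": 0, "az": 0}], "claw": 0.5}}

```text
time_s: 48.05
tool_pos: [0.5673, 0.0122, 0.2236]
tool_rot: [180.0, -0.0, 43.0]
force: [0.6, 0.1, -0.3]
grip_width: 0.056
grasp_force: 0.0
```

Emit:
{"api": "jog_arm", "payload": {"motion": [{"x": 0, "y": 0, "z": -1, "ax": 0, "ay": 0, "az": 0}, {"x": 0, "y": 0, "z": -3, "ax": 0, "ay": 0, "az": 0}, {"x": 0, "y": 0, "z": -4, "ax": 0, "ay": 0, "az": 0}, {"x": 0, "y": 0, "z": -2, "ax": 0, "ay": 0, "az": 0}, {"x": -1, "y": 1.5, "z": 0, "ax": 0, "ay": 0, "az": 0}]}}

```text
time_s: 48.55
tool_pos: [0.5718, -0.0021, 0.3289]
tool_rot: [179.7, -0.4, 43.3]
force: [0.3, 1.5, -0.8]
grip_width: 0.0649
grasp_force: 0.0
```

Emit:
{"api": "jog_arm", "payload": {"motion": [{"x": -3, "y": 3, "z": 0, "ax": 0, "ay": 0, "az": 0}, {"x": -3, "y": 3, "z": 0, "ax": 0, "ay": 0, "az": 0}, {"x": -3, "y": 3, "z": 0, "ax": 0, "ay": 0, "az": 0}, {"x": -3, "y": 3, "z": 0, "ax": 0, "ay": 0, "az": 0}, {"x": -1.5, "y": 1.5, "z": 0, "ax": 0, "ay": 0, "az": 0}], "claw": 1}}

```text
time_s: 49.05
tool_pos: [0.5626, -0.2018, 0.3241]
tool_rot: [179.9, 0.1, 42.7]
force: [0.0, 0.3, 0.5]
grip_width: 0.0865
grasp_force: 0.0
```

```bash
python3 - <<'E'
from h import *
p,b=grab('scene','s2.png'); p2,b2=grab('top','top3.png');o=env.get_obs();print(o['tool_pos'],o['grip_width'])
a1=cv2.resize(b[70:270,170:330],None,fx=2.4,fy=2.4,interpolation=cv2.INTER_CUBIC)
a2=cv2.resize(b2[150:270,290:410],None,fx=3.4,fy=4,interpolation=cv2.INTER_CUBIC)
cv2.imwrite('pics/s2b.png',np.hstack([a1,a2]));print(a1.shape,a2.shape)
E
```

```text
[ 0.56265227 -0.20159678  0.32372936] 0.0867316418476804
(480, 384, 3) (480, 408, 3)
```

View pics/s2b.png

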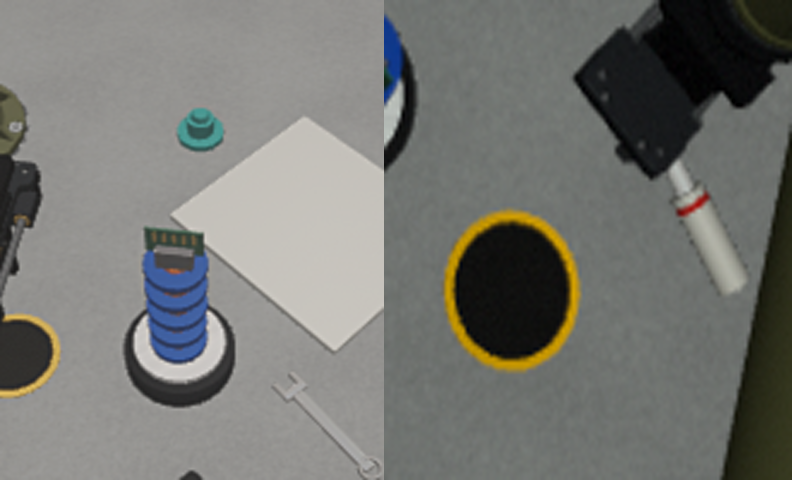

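```bash
python3 - <<'E'
from h import *
import pickle
p,b=grab('wrist','w8.png'); pickle.dump(p,open('w8.pkl','wb'));o=env.get_obs();print(o['tool_pos'],o['tool_rot'])
q=env.camera_params('top')
for n,u,v,z in [('band',240+635/4.5,130+318/4.5,.04),('tip',240+685/4.5,130+410/4.5,.03),('neck',240+600/4.5,130+262/4.5,.035)]: 
    P=unproj(q,u,v,z); print(n,P, proj(p,P,True))
cv2.imwrite('pics/w8b.png',cv2.resize(b,(800,600),interpolation=cv2.INTER_CUBIC))
E
```

```text
[ 0.56331597 -0.19811703  0.32385401] [ 1.79998745e+02 -4.79072881e-03  4.28321562e+01]
band [ 0.4918723  -0.32333298  0.04      ] [[285.31402942 234.19292714]]
tip [ 0.42828153 -0.36237599  0.03      ] [[275.47197971 268.52433313]]
neck [ 0.53153243 -0.30016986  0.035     ] [[291.8783695  207.79800516]]
```

View pics/w8b.png

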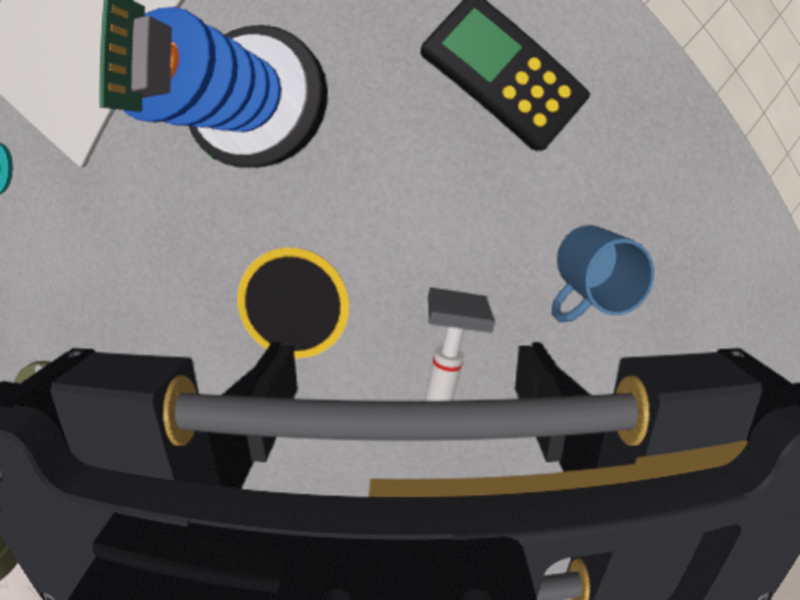

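Emit:
{"api": "jog_arm", "payload": {"motion": [{"x": 0, "y": 0, "z": 0, "ax": 0, "ay": 0, "az": 5.7}, {"x": 0, "y": 0, "z": 0, "ax": 0, "ay": 0, "az": 5.7}, {"x": -2, "y": 0.9, "z": 2, "ax": 0, "ay": 0, "az": 0}, {"x": -3.5, "y": 1.6, "z": 2.5, "ax": 0, "ay": 0, "az": 0}, {"x": -3.5, "y": 1.6, "z": 2.5, "ax": 0, "ay": 0, "az": 0}]}}

```text
time_s: 49.7
tool_pos: [0.5095, -0.2762, 0.2538]
tool_rot: [179.9, -0.1, 32.0]
force: [0.5, -1.1, -0.5]
grip_width: 0.087
grasp_force: 0.0
```

Emit:
{"api": "jog_arm", "payload": {"motion": [{"x": -3.5, "y": 1.6, "z": 3, "ax": 0, "ay": 0, "az": 0}, {"x": -2.5, "y": 0.9, "z": 3, "ax": 0, "ay": 0, "az": 0}, {"x": -1, "y": 0.4, "z": 3, "ax": 0, "ay": 0, "az": 0}, {"x": 0, "y": 0, "z": 1.5, "ax": 0, "ay": 0, "az": 0}, {"x": 0, "y": 0, "z": 0.5, "ax": 0, "ay": 0, "az": 0}]}}

```text
time_s: 50.2
tool_pos: [0.4647, -0.3374, 0.1424]
tool_rot: [-179.8, -0.0, 31.8]
force: [-0.5, 1.1, 0.4]
grip_width: 0.0873
grasp_force: 0.0
```

Emit:
{"api": "jog_arm", "payload": {"motion": [{"x": 0, "y": 0, "z": 0, "ax": 0, "ay": 0, "az": 0}, {"x": 0, "y": 0, "z": 0, "ax": 0, "ay": 0, "az": 0}, {"x": 0, "y": 0, "z": 0, "ax": 0, "ay": 0, "az": 0}, {"x": 0, "y": 0, "z": 0, "ax": 0, "ay": 0, "az": 0}, {"x": 0, "y": 0, "z": 0, "ax": 0, "ay": 0, "az": 0}]}}

```text
time_s: 50.7
tool_pos: [0.4645, -0.34, 0.1442]
tool_rot: [179.9, -0.0, 31.6]
force: [0.0, 0.5, -0.4]
grip_width: 0.0872
grasp_force: 0.0
```

```bash
python3 - <<'E'
from h import *
import pickle
p,b=grab('wrist','w9.png'); pickle.dump(p,open('w9.pkl','wb'));o=env.get_obs();print(o['tool_pos'],o['tool_rot'])
cv2.imwrite('pics/w9b.png',cv2.resize(b[20:300,110:410],None,fx=2.1,fy=2.1,interpolation=cv2.INTER_CUBIC))
E
```

```text
[ 0.46432747 -0.34001994  0.14400645] [ 1.79959688e+02 -1.14433314e-02  3.16306325e+01]
```

View pics/w9b.png

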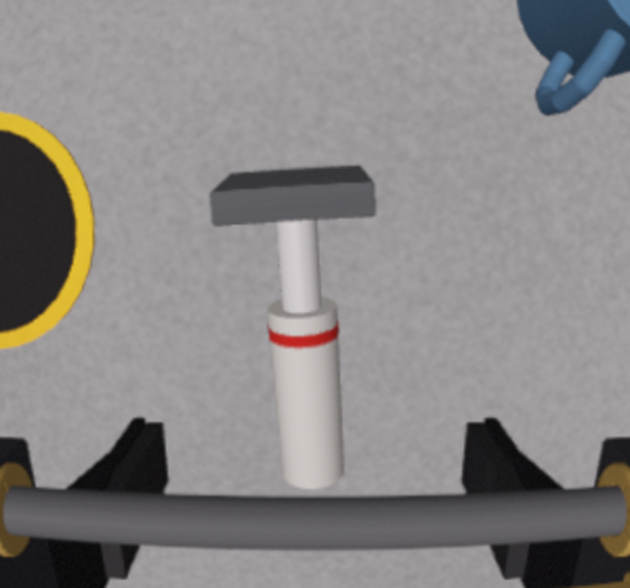

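```bash
python3 - <<'E'
from h import *
import pickle
p=pickle.load(open('w9.pkl','rb'));t0=np.array([.46433,-.34002,.144]);a=np.radians(31.63)
def f(x,y,z):
    P=unproj(p,110+x/2.1,20+y/2.1,z,True);d=P-t0;return P.round(4),np.round([d[0]*np.cos(a)+d[1]*np.sin(a),d[0]*np.sin(a)-d[1]*np.cos(a)],4)
for n,x,y,z in [('endL',285,472,.017),('endR',342,468,.017),('endtop',313,488,.033),('bandL',270,338,.025),('bandR',338,332,.025),('startL',268,318,.026),('startR',337,313,.026),('starttop',302,299,.042),('footTopL',211,193,.064),('footTopR',373,184,.064),('stemL',278,222,.03),('stemR',318,220,.03)]: print(n,*f(x,y,z))
E
```

```text
endL [ 0.3942 -0.3644  0.017 ] [-0.0725 -0.016 ]
endR [ 0.4117 -0.3883  0.017 ] [-0.0702  0.0135]
endtop [ 0.4012 -0.3771  0.033 ] [-0.0732 -0.0015]
bandL [ 0.4544 -0.3209  0.025 ] [ 0.0016 -0.0215]
bandR [ 0.4735 -0.3464  0.025 ] [0.0044 0.0103]
startL [ 0.4624 -0.3152  0.026 ] [ 0.0114 -0.0222]
startR [ 0.4811 -0.3411  0.026 ] [0.0137 0.0097]
starttop [ 0.4812 -0.3225  0.042 ] [ 0.0236 -0.0061]
footTopL [ 0.5029 -0.2683  0.064 ] [ 0.0704 -0.0409]
footTopR [ 0.5383 -0.32    0.064 ] [0.0735 0.0218]
stemL [ 0.5032 -0.2964  0.03  ] [ 0.056  -0.0168]
stemR [ 0.5132 -0.311   0.03  ] [0.0568 0.0009]
```

```bash
python3 - <<'E'
from h import *
import pickle
def red(b):
    H,S,V=hsv(b);return [(c,a) for c,a,m in blobs(((H<5)|(H>174))&(S>140)&(V>80),8)]
for n in ['top0','top3','scene0','s2']: print(n,red(cv2.imread(f'pics/{n}.png')))
for n in ['top','scene']: print(n,red(grab(n,n+'9.png')[1]))
for n in ['w8','w9']:
    p=pickle.load(open(n+'.pkl','rb'))
    for c,a in red(cv2.imread(f'pics/{n}.png')): print(n,c,a,unproj(p,*c,.038,True))
q=env.camera_params('top')
for c,a in red(cv2.imread('pics/top0.png')): print('top0',unproj(q,*c,.038))
E
```

```text
top0 [((np.float64(380.87), np.float64(200.8)), 15)]
top3 [((np.float64(380.87), np.float64(200.8)), 15)]
scene0 []
s2 []
top []
scene []
w8 (np.float64(284.83), np.float64(234.72)) 29 [ 0.49006424 -0.32420004  0.038     ]
w9 (np.float64(254.68), np.float64(181.07)) 155 [ 0.46565003 -0.33277681  0.038     ]
top0 [ 0.49159474 -0.32326624  0.038     ]
```

Emit:
{"api": "jog_arm", "payload": {"motion": [{"x": -1.5, "y": -0.2, "z": 0, "ax": 0, "ay": 0, "az": 0}, {"x": -1.4, "y": -0.16, "z": 0, "ax": 0, "ay": 0, "az": 0}, {"x": 0, "y": 0, "z": 1, "ax": 0, "ay": 0, "az": -3.1}, {"x": 0, "y": 0, "z": 1, "ax": 0, "ay": 0, "az": 0}, {"x": 0, "y": 0, "z": 0, "ax": 0, "ay": 0, "az": 0}]}}

```text
time_s: 51.35
tool_pos: [0.4356, -0.3519, 0.1219]
tool_rot: [-179.8, 0.1, 34.6]
force: [-0.5, -0.2, -0.8]
grip_width: 0.0872
grasp_force: 0.0
```

Emit:
{"api": "jog_arm", "payload": {"motion": [{"x": 0, "y": 0, "z": 0, "ax": 0, "ay": 0, "az": 0}, {"x": 0, "y": 0, "z": 0, "ax": 0, "ay": 0, "az": 0}, {"x": 0, "y": 0, "z": 0, "ax": 0, "ay": 0, "az": 0}, {"x": 0, "y": 0, "z": 0, "ax": 0, "ay": 0, "az": 0}, {"x": 0, "y": 0, "z": 0, "ax": 0, "ay": 0, "az": 0}]}}

```text
time_s: 51.85
tool_pos: [0.4377, -0.3521, 0.1238]
tool_rot: [180.0, -0.0, 34.7]
force: [0.2, -0.5, -0.0]
grip_width: 0.0868
grasp_force: 0.0
```

```bash
python3 - <<'E'
from h import *
import pickle
p,b=grab('wrist','w10.png'); pickle.dump(p,open('w10.pkl','wb'));o=env.get_obs();print(o['tool_pos'],o['tool_rot'])
H,S,V=hsv(b)
for c,a,m in blobs(((H<5)|(H>174))&(S>140)&(V>80),8): print(c,a,unproj(p,*c,.038,True))
for n,w in [('w9',0),('w10',0)]:
    p=pickle.load(open(n+'.pkl','rb'));b=cv2.imread(f'pics/{n}.png');H,S,V=hsv(b)
    print(n,[(c,a) for c,a,m in blobs((H>20)&(H<32)&(S>150)&(V>150),300)])
# pixel row edges across tube in w10
g=b.astype(int)
for r in (200,220,240):
    s=(S[r]<25)&(V[r]>185); print(r,np.where(s)[0][[0,-1]] if s.any() else None)
cv2.imwrite('pics/w10b.png',cv2.resize(b[20:300,110:410],None,fx=2.1,fy=2.1,interpolation=cv2.INTER_CUBIC))
E
```

```text
[ 0.43764668 -0.352106    0.12371452] [1.79984094e+02 1.54953223e-03 3.47340986e+01]
(np.float64(260.29), np.float64(153.99)) 198 [ 0.46535423 -0.33232425  0.038     ]
w9 [((np.float64(111.19), np.float64(128.08)), 2137)]
w10 [((np.float64(108.11), np.float64(95.34)), 2462)]
200 [247 267]
220 [248 267]
240 None
```

View pics/w10b.png

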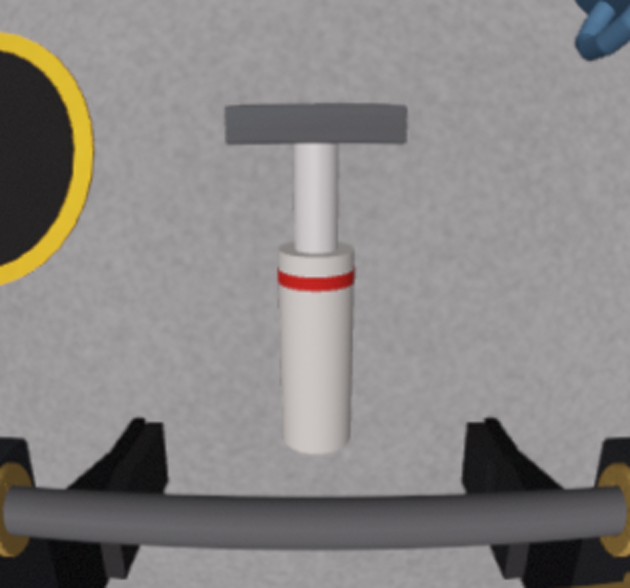

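```bash
python3 - <<'E'
from h import *
import pickle
p=pickle.load(open('w10.pkl','rb'));t0=np.array([.43765,-.35211,.1237]);a=np.radians(34.73)
def f(x,y,z):
    P=unproj(p,110+x/2.1,20+y/2.1,z,True);d=P-t0;return P.round(4),np.round([d[0]*np.cos(a)+d[1]*np.sin(a),d[0]*np.sin(a)-d[1]*np.cos(a)],4)
for n,x,y,z in [('endtop',316,451,.033),('endL',284,436,.017),('endR',350,436,.017),('starttop',316,243,.042),('bandL',278,278,.025),('bandR',355,278,.025),('foottop',226,106,.064),('foottopR',406,104,.064),('foot front bottom L',226,144,.007),('fbR',406,144,.007)]: print(n,*f(x,y,z))
q=env.camera_params('wrist');t=env.camera_params('top')
b=cv2.imread('pics/top0.png');H,S,V=hsv(b)
c=[c for c,a,m in blobs((H>18)&(H<32)&(S>150)&(V>100),200)][0];print('pad',unproj(t,*c,.003))
E
```

```text
endtop [ 0.4021 -0.3764  0.033 ] [-0.0431 -0.0003]
endL [ 0.3937 -0.364   0.017 ] [-0.0429 -0.0153]
endR [ 0.4113 -0.3895  0.017 ] [-0.0429  0.0158]
starttop [ 0.4786 -0.3233  0.042 ] [ 0.05   -0.0003]
bandL [ 0.4557 -0.3197  0.025 ] [ 0.0333 -0.0164]
bandR [ 0.4742 -0.3465  0.025 ] [0.0333 0.0162]
foottop [ 0.5033 -0.2678  0.064 ] [ 0.102  -0.0319]
foottopR [ 0.5398 -0.3192  0.064 ] [0.1027 0.0312]
foot front bottom L [ 0.4898 -0.2674  0.007 ] [ 0.0912 -0.0399]
fbR [ 0.5352 -0.3327  0.007 ] [0.0912 0.0396]
pad [ 0.42052433 -0.15793282  0.003     ]
```

Emit:
{"api": "jog_arm", "payload": {"motion": [{"x": 0, "y": 0, "z": 2, "ax": 0, "ay": 0, "az": 0}, {"x": 0, "y": 0, "z": 3.5, "ax": 0, "ay": 0, "az": 0}, {"x": 0, "y": 0, "z": 3.5, "ax": 0, "ay": 0, "az": 0}, {"x": 0, "y": 0, "z": 1.5, "ax": 0, "ay": 0, "az": 0}, {"x": 0, "y": 0, "z": 0.5, "ax": 0, "ay": 0, "az": 0}]}}

```text
time_s: 52.4
tool_pos: [0.4365, -0.3512, 0.0118]
tool_rot: [-179.8, 0.1, 34.7]
force: [0.6, -0.4, -0.2]
grip_width: 0.0866
grasp_force: 0.0
```

Emit:
{"api": "jog_arm", "payload": {"motion": [{"x": 0, "y": 0, "z": 0.4, "ax": 0, "ay": 0, "az": 0}, {"x": 0, "y": 0, "z": 0, "ax": 0, "ay": 0, "az": 0}, {"x": 0, "y": 0, "z": 0, "ax": 0, "ay": 0, "az": 0}, {"x": 0, "y": 0, "z": 0, "ax": 0, "ay": 0, "az": 0}, {"x": 0, "y": 0, "z": 0, "ax": 0, "ay": 0, "az": 0}]}}

```text
time_s: 52.9
tool_pos: [0.438, -0.3525, 0.0104]
tool_rot: [179.9, -0.0, 34.7]
force: [-0.2, -0.4, -0.2]
grip_width: 0.087
grasp_force: 0.0
```

Emit:
{"api": "jog_arm", "payload": {"motion": [{"x": 0, "y": 0, "z": 0.3, "ax": 0, "ay": 0, "az": 0}, {"x": 0, "y": 0, "z": 0.3, "ax": 0, "ay": 0, "az": 0}, {"x": 0, "y": 0, "z": 0, "ax": 0, "ay": 0, "az": 0}, {"x": 0, "y": 0, "z": 0, "ax": 0, "ay": 0, "az": 0}, {"x": 0, "y": 0, "z": 0, "ax": 0, "ay": 0, "az": 0}], "claw": -1, "squeeze": 10}}

```text
time_s: 53.4
tool_pos: [0.4375, -0.3521, 0.0035]
tool_rot: [180.0, 0.0, 34.7]
force: [-0.2, -0.2, -0.0]
grip_width: 0.0548
grasp_force: 0.0
```

Emit:
{"api": "jog_arm", "payload": {"motion": [{"x": 0, "y": 0, "z": 0, "ax": 0, "ay": 0, "az": 0}, {"x": 0, "y": 0, "z": 0, "ax": 0, "ay": 0, "az": 0}, {"x": 0, "y": 0, "z": 0, "ax": 0, "ay": 0, "az": 0}, {"x": 0, "y": 0, "z": 0, "ax": 0, "ay": 0, "az": 0}, {"x": 0, "y": 0, "z": 0, "ax": 0, "ay": 0, "az": 0}]}}

```text
time_s: 53.9
tool_pos: [0.4376, -0.3523, 0.0036]
tool_rot: [180.0, -0.0, 34.7]
force: [-0.0, 0.1, 0.5]
grip_width: 0.0317
grasp_force: 10.0
```

Emit:
{"api": "jog_arm", "payload": {"motion": [{"x": 0.2, "y": 0, "z": -1, "ax": 0, "ay": 0, "az": 0}, {"x": 0.6, "y": 0, "z": -1.5, "ax": 0, "ay": 0, "az": 0}, {"x": 0.7, "y": 0, "z": -1.4, "ax": 0, "ay": 0, "az": 0}, {"x": 0.9, "y": 0, "z": -1.2, "ax": 0, "ay": 0, "az": 0}, {"x": 0.9, "y": 0, "z": -1.1, "ax": 0, "ay": 0, "az": 0}]}}

```text
time_s: 54.4
tool_pos: [0.4661, -0.3326, 0.0673]
tool_rot: [179.9, -0.1, 34.8]
force: [0.6, 0.5, -1.8]
grip_width: 0.0318
grasp_force: 10.0
```

Emit:
{"api": "jog_arm", "payload": {"motion": [{"x": 1.2, "y": 0, "z": -0.9, "ax": 0, "ay": 0, "az": 0}, {"x": 1.2, "y": 0, "z": -0.8, "ax": 0, "ay": 0, "az": 0}, {"x": 1.3, "y": 0, "z": -0.6, "ax": 0, "ay": 0, "az": 0}, {"x": 1.4, "y": 0, "z": -0.5, "ax": 0, "ay": 0, "az": 0}, {"x": 1.4, "y": 0, "z": -0.3, "ax": 0, "ay": 0, "az": 0}]}}

```text
time_s: 54.9
tool_pos: [0.5186, -0.2954, 0.0963]
tool_rot: [-180.0, 0.1, 34.7]
force: [-0.7, 0.1, -3.9]
grip_width: 0.0317
grasp_force: 10.0
```

Emit:
{"api": "jog_arm", "payload": {"motion": [{"x": 1.4, "y": 0, "z": -0.2, "ax": 0, "ay": 0, "az": 0}, {"x": 0.5, "y": 0, "z": 0, "ax": 0, "ay": 0, "az": 0}, {"x": 0, "y": 0, "z": 0, "ax": 0, "ay": 0, "az": 0}, {"x": 0, "y": 0, "z": 0, "ax": 0, "ay": 0, "az": 0}, {"x": 0, "y": 0, "z": 0, "ax": 0, "ay": 0, "az": 0}]}}

```text
time_s: 55.4
tool_pos: [0.5327, -0.2862, 0.0981]
tool_rot: [-180.0, 0.1, 34.7]
force: [-0.3, -0.2, -3.9]
grip_width: 0.0316
grasp_force: 10.0
```

```bash
python3 - <<'E'
from h import *
p,b=grab('wrist','w11.png');s,c=grab('scene','s11.png');o=env.get_obs();print(o['tool_pos'],o['force'])
u,v=proj(s,o['tool_pos'],False)[0].astype(int);print(u,v)
a=cv2.resize(c[max(v-75,0):v+75,max(u-65,0):u+65],(390,450),interpolation=cv2.INTER_CUBIC)
d=cv2.resize(b[80:350,140:380],(400,450))
cv2.imwrite('pics/p11.png',np.hstack([a,d]))
E
```

```text
[ 0.53297627 -0.2861247   0.09837955] [-0.14972588 -0.28569494 -4.02802158]
152 252
```

View pics/p11.png

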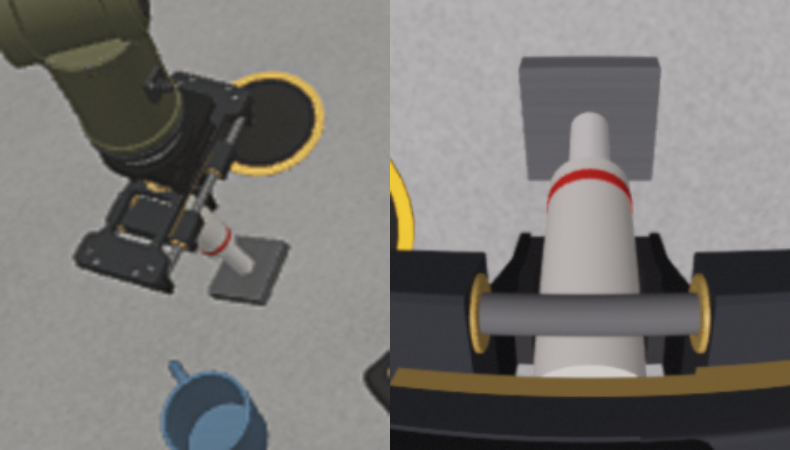

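```bash
cat > ang.py <<'E'
from h import *
from scipy.optimize import least_squares
def pts(th,g,tx,s0=0):
    ax=np.sin(th)*tx+np.array([0,0,-np.cos(th)]); pe=np.cos(th)*tx+np.array([0,0,np.sin(th)])
    f=lambda s,r: g+ax*(s0+.107-s)+pe*r
    return f
E
python3 - <<'E'
from ang import *
p=env.camera_params('wrist');o=env.get_obs();y=np.radians(o['tool_rot'][2]);tx=np.array([np.cos(y),np.sin(y),0])
g=o['tool_pos']+[0,0,.019]
b=cv2.imread('pics/w11.png');H,S,V=hsv(b)
red=[(c,a) for c,a,m in blobs(((H<5)|(H>174))&(S>140)&(V>80),8)];print(red)
def res(q):
    f=pts(q[0],g,tx,q[1])
    return np.r_[proj(p,f(.014,.032),True)[0,1]-122,proj(p,f(.014,-.032),True)[0,1]-188,proj(p,f(0,.032),True)[0,1]-114.8]
r=least_squares(res,[.7,0]);print(np.degrees(r.x[0]),r.x[1],r.fun)
f=pts(r.x[0],g,tx,r.x[1]);print('foot low z',f(0,-.032)[2],f(0,.032)[2],f(0,0))
E
```

```text
[((np.float64(259.56), np.float64(187.37)), 242)]
16.990888818002396 0.01567690316994071 [-0.88321081  0.30504022  0.50770421]
foot low z -0.009293683422813713 0.009408372854003077 [ 5.62463816e-01 -2.65738259e-01  5.73447156e-05]
```

```bash
cat >> ang.py <<'E'
def meas(n='wrist',save='wx.png'):
    p=env.camera_params('wrist');o=env.get_obs();b=grab('wrist',save)[1]
    from scipy.spatial.transform import Rotation as Ro
    R=Ro.from_euler('xyz',o['tool_rot'],degrees=True).as_matrix()
    g=o['tool_pos']-R[:,2]*.019; tx=np.cross(R[:,1],[0,0,-1]); tx[2]=0; tx/=np.linalg.norm(tx)
    H,S,V=hsv(b)
    red=[(c,a) for c,a,m in blobs(((H<5)|(H>174))&(S>140)&(V>80),30)]
    u=int(round(red[0][0][0])); col=b[60:260,u-25:u-15].mean(axis=(1,2))
    return p,o,g,tx,red,col,u
E
python3 - <<'E'
from ang import *
p,o,g,tx,red,col,u=meas(save='w12.png')
d=np.diff(col); i=np.argsort(-abs(d))[:10]; print(red,u,[(int(k)+60,round(d[k],1)) for k in sorted(i)])
for s0 in (0,.008,.0157):
  for th in (10,15,20,25,30,35):
    f=pts(np.radians(th),g,tx,s0);print(s0,th,'far14 %.1f far0 %.1f near14 %.1f band %.1f'%tuple(proj(p,f(*q),True)[0,1] for q in [(.014,.032),(0,.032),(.014,-.032),(.072,.016)]),'lowz',f(0,-.032)[2].round(4))
E
```

```text
[((np.float64(259.58), np.float64(187.45)), 244)] 260 [(112, np.float64(-21.7)), (113, np.float64(-50.6)), (114, np.float64(-21.2)), (119, np.float64(10.0)), (120, np.float64(9.1)), (179, np.float64(8.8)), (185, np.float64(-10.3)), (254, np.float64(-12.7)), (255, np.float64(-43.1)), (256, np.float64(-51.9))]
0 10 far14 140.7 far0 135.6 near14 211.9 band 193.7 lowz 0.0064
0 15 far14 131.9 far0 125.7 near14 202.2 band 190.5 lowz 0.0057
0 20 far14 123.3 far0 116.0 near14 192.6 band 187.6 lowz 0.0059
0 25 far14 114.9 far0 106.5 near14 183.1 band 185.0 lowz 0.0069
0 30 far14 106.8 far0 97.1 near14 173.6 band 182.9 lowz 0.0087
0 35 far14 99.1 far0 88.0 near14 164.3 band 181.1 lowz 0.0114
0.008 10 far14 137.7 far0 132.9 near14 207.3 band 187.9 lowz -0.0014
0.008 15 far14 128.3 far0 122.5 near14 197.1 band 183.8 lowz -0.002
0.008 20 far14 119.0 far0 112.2 near14 187.1 band 179.9 lowz -0.0016
0.008 25 far14 110.0 far0 102.1 near14 177.1 band 176.4 lowz -0.0004
0.008 30 far14 101.2 far0 92.1 near14 167.1 band 173.3 lowz 0.0018
0.008 35 far14 92.6 far0 82.3 near14 157.3 band 170.6 lowz 0.0048
0.0157 10 far14 135.0 far0 130.5 near14 203.0 band 182.8 lowz -0.009
0.0157 15 far14 125.0 far0 119.6 near14 192.5 band 177.8 lowz -0.0094
0.0157 20 far14 115.2 far0 108.8 near14 182.0 band 173.1 lowz -0.0089
0.0157 25 far14 105.5 far0 98.1 near14 171.5 band 168.7 lowz -0.0073
0.0157 30 far14 96.0 far0 87.5 near14 161.2 band 164.7 lowz -0.0049
0.0157 35 far14 86.8 far0 77.0 near14 150.9 band 161.1 lowz -0.0015
```

Emit:
{"api": "jog_arm", "payload": {"motion": [{"x": 0, "y": 0, "z": -1, "ax": 0, "ay": 0, "az": 0}, {"x": 0, "y": 0, "z": -1.5, "ax": 0, "ay": 0, "az": 0}, {"x": 0, "y": -0.5, "z": -1, "ax": 0, "ay": 0, "az": 0}, {"x": -0.3, "y": -1.5, "z": -0.5, "ax": 0, "ay": 0, "az": 0}, {"x": -0.3, "y": -2.5, "z": 0, "ax": 0, "ay": 0, "az": 0}]}}

```text
time_s: 56.05
tool_pos: [0.5043, -0.2529, 0.1411]
tool_rot: [179.8, -0.1, 34.7]
force: [-0.4, 0.8, -3.1]
grip_width: 0.032
grasp_force: 10.0
```

Emit:
{"api": "jog_arm", "payload": {"motion": [{"x": -0.3, "y": -2.5, "z": 0, "ax": 0, "ay": 0, "az": 0}, {"x": -0.3, "y": -2.5, "z": 0, "ax": 0, "ay": 0, "az": 0}, {"x": -0.3, "y": -2.5, "z": 0, "ax": 0, "ay": 0, "az": 0}, {"x": -0.3, "y": -2.5, "z": 0, "ax": 0, "ay": 0, "az": 0}, {"x": -0.3, "y": -1.7, "z": 0, "ax": 0, "ay": 0, "az": 0}]}}

```text
time_s: 56.55
tool_pos: [0.4234, -0.1626, 0.1398]
tool_rot: [179.9, -0.0, 34.8]
force: [0.8, 0.3, -2.7]
grip_width: 0.0318
grasp_force: 10.0
```

Emit:
{"api": "jog_arm", "payload": {"motion": [{"x": 0, "y": -0.7, "z": 0, "ax": 0, "ay": -4, "az": 0}, {"x": 0, "y": 0, "z": 0, "ax": 0, "ay": -6, "az": 0}, {"x": 0, "y": 0, "z": 0, "ax": 0, "ay": -6, "az": 0}, {"x": 0, "y": 0, "z": 0, "ax": 0, "ay": -5, "az": 0}, {"x": 0, "y": 0, "z": 0, "ax": 0, "ay": 0, "az": 0}]}}

```text
time_s: 57.05
tool_pos: [0.4223, -0.1557, 0.1385]
tool_rot: [-179.9, 20.9, 35.0]
force: [0.0, -0.4, -3.4]
grip_width: 0.0318
grasp_force: 10.0
```

Emit:
{"api": "jog_arm", "payload": {"motion": [{"x": 0, "y": 0, "z": 0, "ax": 0, "ay": 0, "az": 0}, {"x": 0, "y": 0, "z": 0, "ax": 0, "ay": 0, "az": 0}, {"x": 0, "y": 0, "z": 0, "ax": 0, "ay": 0, "az": 0}, {"x": 0, "y": 0, "z": 0, "ax": 0, "ay": 0, "az": 0}, {"x": 0, "y": 0, "z": 0, "ax": 0, "ay": 0, "az": 0}]}}

```text
time_s: 57.55
tool_pos: [0.4199, -0.159, 0.1389]
tool_rot: [180.0, 21.0, 34.6]
force: [-0.3, -0.5, -4.2]
grip_width: 0.0316
grasp_force: 10.0
```

```bash
python3 - <<'E'
from ang import *
from scipy.spatial.transform import Rotation as Ro
p,o,g,tx,red,col,u=meas(save='w13.png')
d=np.diff(col); i=np.argsort(-abs(d))[:10]; print(o['tool_pos'],o['tool_rot'],g,tx,o['force'],o['grip_width']);print(red,u,[(int(k)+60,round(d[k],1)) for k in sorted(i)])
R=Ro.from_euler('xyz',o['tool_rot'],degrees=True).as_matrix();print(R.round(3))
for th in (-10,-5,0,5,10):
    f=pts(np.radians(th),g,tx,0);print(th,'far14 %.1f far0 %.1f near14 %.1f band %.1f'%tuple(proj(p,f(*q),True)[0,1] for q in [(.014,.032),(0,.032),(.014,-.032),(.072,.016)]),'lowz',f(0,-.032)[2].round(4),f(0,.032)[2].round(4))
E
```

```text
[ 0.41989781 -0.15897173  0.13890774] [179.95190367  20.97494393  34.64982683] [ 0.42548372 -0.15509171  0.15664873] [0.82247136 0.56880653 0.        ] [-0.31619525 -0.46669421 -4.21224588] 0.031647882584860045
[((np.float64(259.45), np.float64(187.79)), 244)] 259 [(81, np.float64(-25.6)), (82, np.float64(-33.3)), (83, np.float64(-25.7)), (84, np.float64(-16.3)), (114, np.float64(11.1)), (121, np.float64(29.1)), (187, np.float64(-10.7)), (254, np.float64(-11.3)), (255, np.float64(-38.1)), (256, np.float64(-42.6))]
[[ 0.768  0.569 -0.294]
 [ 0.531 -0.822 -0.204]
 [-0.358  0.001 -0.934]]
-10 far14 139.2 far0 133.9 near14 210.3 band 193.4 lowz 0.0568 0.0457
-5 far14 130.4 far0 124.0 near14 200.7 band 190.3 lowz 0.0528 0.0473
0 far14 121.8 far0 114.3 near14 191.1 band 187.4 lowz 0.0496 0.0496
5 far14 113.5 far0 104.8 near14 181.5 band 184.9 lowz 0.0473 0.0528
10 far14 105.5 far0 95.5 near14 172.1 band 182.8 lowz 0.0457 0.0568
```

```bash
python3 - <<'E'
from h import *
import pickle
from scipy.optimize import least_squares
for f in ('w13','w10','w8'):
    p=env.camera_params('wrist') if f=='w13' else pickle.load(open(f+'.pkl','rb'))
    b=cv2.imread(f'pics/{f}.png');H,S,V=hsv(b)
    m=(H>20)&(H<32)&(S>140)&(V>130)
    P=np.array([unproj(p,x,y,.003,True)[:2] for y,x in np.argwhere(m)])
    k=np.hypot(*(P-[.4195,-.158]).T);P=P[(k>.05)&(k<.08)]
    r=least_squares(lambda q:np.hypot(P[:,0]-q[0],P[:,1]-q[1])-q[2],[.42,-.158,.06],loss='soft_l1',f_scale=.002);print(f,len(P),r.x)
E
```

```text
w13 2592 [ 0.41842849 -0.15927586  0.06009303]
w10 2534 [ 0.41860825 -0.1597557   0.06018065]
w8 950 [ 0.41870701 -0.15937649  0.05977608]
```

Emit:
{"api": "jog_arm", "payload": {"motion": [{"x": 0.1, "y": 0, "z": 0.6, "ax": 0, "ay": 0, "az": 0}, {"x": 0.2, "y": -0.03, "z": 1, "ax": 0, "ay": 0, "az": 0}, {"x": 0.2, "y": -0.04, "z": 1, "ax": 0, "ay": 0, "az": 0}, {"x": 0.2, "y": 0, "z": 0.8, "ax": 0, "ay": 0, "az": 0}, {"x": 0.1, "y": 0, "z": 0.4, "ax": 0, "ay": 0, "az": 0}]}}

```text
time_s: 58.1
tool_pos: [0.4137, -0.1614, 0.0988]
tool_rot: [-179.9, 21.1, 34.8]
force: [-0.4, -0.3, -4.4]
grip_width: 0.0316
grasp_force: 10.0
```

Emit:
{"api": "jog_arm", "payload": {"motion": [{"x": 0, "y": 0, "z": 0, "ax": 0, "ay": 0, "az": 0}, {"x": 0, "y": 0, "z": 0, "ax": 0, "ay": 0, "az": 0}, {"x": 0, "y": 0, "z": 0, "ax": 0, "ay": 0, "az": 0}, {"x": 0, "y": 0, "z": 0, "ax": 0, "ay": 0, "az": 0}, {"x": 0, "y": 0, "z": 0, "ax": 0, "ay": 0, "az": 0}]}}

```text
time_s: 58.6
tool_pos: [0.4149, -0.1615, 0.1005]
tool_rot: [180.0, 21.0, 34.7]
force: [1.0, -0.3, -3.6]
grip_width: 0.0317
grasp_force: 10.0
```

Emit:
{"api": "jog_arm", "payload": {"motion": [{"x": 0.03, "y": 0.04, "z": 0.2, "ax": 0, "ay": 0, "az": 0}, {"x": 0, "y": 0, "z": 0.2, "ax": 0, "ay": 0, "az": 0}, {"x": 0, "y": 0, "z": 0.2, "ax": 0, "ay": 0, "az": 0}, {"x": 0, "y": 0, "z": 0.1, "ax": 0, "ay": 0, "az": 0}, {"x": 0, "y": 0, "z": 0, "ax": 0, "ay": 0, "az": 0}]}}

```text
time_s: 59.1
tool_pos: [0.4131, -0.1631, 0.0953]
tool_rot: [179.9, 21.1, 34.7]
force: [-2.4, 2.5, 7.6]
grip_width: 0.0317
grasp_force: 10.0
```

Emit:
{"api": "jog_arm", "payload": {"motion": [{"x": 0.03, "y": 0, "z": 0.1, "ax": 0, "ay": 0, "az": 0}, {"x": 0, "y": 0, "z": 0, "ax": 0, "ay": 0, "az": 0}, {"x": 0, "y": 0, "z": 0, "ax": 0, "ay": 0, "az": 0}, {"x": 0, "y": 0, "z": 0, "ax": 0, "ay": 0, "az": 0}, {"x": 0, "y": 0, "z": 0, "ax": 0, "ay": 0, "az": 0}]}}

```text
time_s: 59.6
tool_pos: [0.4132, -0.1631, 0.0951]
tool_rot: [179.9, 21.1, 34.7]
force: [-2.9, 3.0, 13.2]
grip_width: 0.0319
grasp_force: 10.0
```

Emit:
{"api": "jog_arm", "payload": {"motion": [{"x": 0, "y": 0, "z": 0, "ax": 0, "ay": 0, "az": 0}, {"x": 0, "y": 0, "z": 0, "ax": 0, "ay": 0, "az": 0}, {"x": 0, "y": 0, "z": 0, "ax": 0, "ay": 0, "az": 0}, {"x": 0, "y": 0, "z": 0, "ax": 0, "ay": 0, "az": 0}, {"x": 0, "y": 0, "z": 0, "ax": 0, "ay": 0, "az": 0}], "claw": 0.6}}

```text
time_s: 60.1
tool_pos: [0.4129, -0.1632, 0.0924]
tool_rot: [-180.0, 21.0, 34.7]
force: [-0.5, -0.4, -0.8]
grip_width: 0.0635
grasp_force: 0.0
```

Emit:
{"api": "jog_arm", "payload": {"motion": [{"x": 0, "y": 0, "z": 0, "ax": 0, "ay": 0, "az": 0}, {"x": 0, "y": 0, "z": -1, "ax": 0, "ay": 0, "az": 0}, {"x": 0, "y": 0, "z": -2, "ax": 0, "ay": 0, "az": 0}, {"x": 0, "y": 0, "z": -3, "ax": 0, "ay": 0, "az": 0}, {"x": 0, "y": 0, "z": -3, "ax": 0, "ay": 0, "az": 0}]}}

```text
time_s: 60.6
tool_pos: [0.4398, -0.1443, 0.178]
tool_rot: [-180.0, 21.0, 34.7]
force: [0.4, -0.9, 0.1]
grip_width: 0.0695
grasp_force: 0.0
```

Emit:
{"api": "jog_arm", "payload": {"motion": [{"x": 0, "y": 0, "z": -3, "ax": 0, "ay": 0, "az": 0}, {"x": 0, "y": 0, "z": -3, "ax": 0, "ay": 0, "az": 0}, {"x": 0, "y": 0, "z": -2, "ax": 0, "ay": 0, "az": 0}, {"x": 0, "y": 0, "z": 0, "ax": 0, "ay": 0, "az": 0}, {"x": 0, "y": 0, "z": 0, "ax": 0, "ay": 0, "az": 0}]}}

```text
time_s: 61.1
tool_pos: [0.4631, -0.1283, 0.2512]
tool_rot: [180.0, 21.0, 34.7]
force: [0.3, 0.2, 0.1]
grip_width: 0.0696
grasp_force: 0.0
```

```bash
python3 - <<'E'
from h import *
o=env.get_obs();print(o['tool_pos'],o['tool_rot'],o['force'])
p,b=grab('wrist','w14.png');H,S,V=hsv(b)
print([(c,a) for c,a,m in blobs(((H<5)|(H>174))&(S>140)&(V>80),8)])
C=np.array([.4185,-.1595,.003]);print('expected band',proj(p,C+[0,0,.072],True))
for n in('scene','top'):
    q,c=grab(n,n+'14.png');H,S,V=hsv(c)
    w=[(k,a) for k,a,m in blobs((S<45)&(V>150),40)];print(n,w[:8],'exp tube mid',proj(q,C+[0,0,.105]),'top',proj(q,C+[0,0,.15]))
    H,S,V=hsv(c);print('mast top exp',proj(q,[.5673,.0122,.28])[0])
q,c=grab('top');P=proj(q,C)[0].astype(int);print(P)
E
```

```text
[ 0.46311103 -0.12830308  0.25122771] [179.98108707  20.98596137  34.73295127] [0.32066181 0.22054296 0.11305098]
[((np.float64(260.1), np.float64(148.17)), 52)]
expected band [[260.78898373 157.96572424]]
scene [((np.float64(45.51), np.float64(46.28)), 6265), ((np.float64(196.39), np.float64(6.56)), 513), ((np.float64(348.81), np.float64(5.38)), 570), ((np.float64(136.76), np.float64(33.3)), 50), ((np.float64(434.48), np.float64(96.99)), 285), ((np.float64(387.59), np.float64(266.43)), 44132), ((np.float64(405.51), np.float64(109.51)), 43), ((np.float64(234.61), np.float64(202.89)), 840)] exp tube mid [[169.03932888 199.28295302]] top [[166.04651771 190.93303393]]
mast top exp [242.32312127 165.52696708]
top [((np.float64(240.38), np.float64(28.43)), 10068), ((np.float64(384.43), np.float64(42.56)), 2315), ((np.float64(405.24), np.float64(8.81)), 152), ((np.float64(429.91), np.float64(11.64)), 81), ((np.float64(492.55), np.float64(59.83)), 155), ((np.float64(181.8), np.float64(187.26)), 9360), ((np.float64(272.67), np.float64(178.92)), 392)] exp tube mid [[334.6318493 222.0005116]] top [[338.26388185 221.69493293]]
mast top exp [283.68881667 160.44909257]
[327 222]
```

```bash
python3 - <<'E'
from h import *
p=env.camera_params('wrist');b=cv2.imread('pics/w14.png');H,S,V=hsv(b)
y=np.radians(34.73);tx=np.array([np.cos(y),np.sin(y),0]);ty=np.array([np.sin(y),-np.cos(y),0]);C=np.array([.4185,-.1595,.003])
for n,v in [('far14',tx*.032+[0,0,.014]),('far0',tx*.032),('band',tx*.016+[0,0,.072]),('near14',-tx*.032+[0,0,.014]),('R14',ty*.032+[0,0,.014]),('L14',-ty*.032+[0,0,.014]),('tubetop c',np.array([0,0,.15])),('tubetopfar',tx*.016+[0,0,.15]),('padfar',tx*.065)]:
    print(n,proj(p,C+v,True)[0].round(1))
for u in (240,245,275): 
    d=np.diff(b[60:260,u-2:u+3].mean(axis=(1,2)));i=sorted(np.argsort(-abs(d))[:9]);print(u,[(int(k)+60,round(d[k],1)) for k in i])
for r in (135,140,145): print(r,b[r,215:305:3].mean(axis=1).astype(int))
c=b[100:260,258:263].mean(axis=1).astype(int);print(c[::3].tolist())
E
```

```text
far14 [261.1 113. ]
far0 [261.  108.9]
band [261.3 145.6]
near14 [261.  155.2]
R14 [284.9 135. ]
L14 [237.3 135. ]
tubetop c [261.5 199.9]
tubetopfar [261.6 186.7]
padfar [261.1  85.5]
240 [(97, np.float64(-27.8)), (98, np.float64(-39.5)), (99, np.float64(-27.7)), (155, np.float64(-44.9)), (158, np.float64(30.2)), (159, np.float64(39.5)), (160, np.float64(22.1)), (255, np.float64(-38.9)), (256, np.float64(-46.9))]
245 [(95, np.float64(-39.5)), (96, np.float64(-44.7)), (97, np.float64(-17.7)), (113, np.float64(23.7)), (155, np.float64(-24.6)), (160, np.float64(19.0)), (161, np.float64(28.3)), (255, np.float64(-36.5)), (256, np.float64(-49.7))]
275 [(95, np.float64(-45.1)), (96, np.float64(-39.5)), (113, np.float64(23.0)), (155, np.float64(-32.5)), (160, np.float64(17.6)), (161, np.float64(36.1)), (162, np.float64(29.1)), (255, np.float64(-36.5)), (256, np.float64(-47.8))]
135 [152 146 115  36  36  36  39  86  94  93  93  94  93 144 144 135 120 102
  94  94  94  93  94  44  38  37  38  36  62 151]
140 [155 145 142  44  37  38  38  70  94  93  94  94  94 147 143 134 120 111
  93  93  94
[... 348 characters left out ...]
1, 136], [132, 131, 135], [128, 130, 134], [61, 63, 126], [121, 123, 136], [128, 129, 134], [128, 129, 134], [128, 129, 134], [127, 129, 134], [127, 129, 134], [128, 130, 134], [128, 130, 134], [128, 130, 134], [127, 130, 134], [128, 130, 134], [128, 129, 134], [128, 130, 134], [149, 151, 156], [196, 199, 204], [197, 199, 205], [196, 199, 205], [196, 199, 205], [197, 199, 205], [196, 199, 204], [196, 199, 204], [196, 198, 204], [160, 159, 162], [159, 158, 161], [159, 159, 161], [158, 156, 159], [158, 156, 159], [158, 156, 159], [155, 154, 157], [156, 155, 158], [157, 156, 159], [155, 154, 156], [156, 154, 157], [158, 156, 159], [155, 153, 156], [154, 153, 156], [108, 106, 108], [53, 51, 52]]
```

```bash
python3 - <<'E'
from h import *
a=cv2.imread('pics/s2.png');b=cv2.imread('pics/scene14.png')
print('mast region max diff',cv2.absdiff(a,b)[160:245,220:275].mean(),cv2.absdiff(a,b)[160:245,220:275].max())
print(env.get_obs()['force'],env.sign_off())
E
```

```text
mast region max diff 0.4344385026737968 3
the job is handed in; nothing more can be done
[-0.14354602  0.19831745 -0.4014223 ] None
```

I handed the job in at about 61 s: all four mast sections and the antenna head are seated on the positioner, the reference antenna stands upright within about 2 mm of the pad's middle, and I never moved the mug, wrench, meter or look-alikes.

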